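# Put the filter dishes to dry in the purged cabinet

## Robot

A 6-joint arm with a two-finger parallel gripper is mounted at the origin on the work surface; the furniture and walls round the work are solid. World frame = base frame: x ahead of the robot, y to its left, z up, the work surface at z = 0. Lengths are in m, angles in degrees, forces in N, time in s.
With the tool pointing down it reaches from about 0.4 to 0.825 m from the base axis. Payload 7 kg.
Tool frame: the origin (TCP) lies at the very end of the fingers, on their centre line; the grasp point (between the pads) lies 19 mm behind it; x points along the fingers, z is the direction in which the jaws open and shut, and the axes are right-handed (so a half turn about x gives the same grasp; the last joint's range is limited). The gripper opens to 88 mm and grips with 3 to 60 N. Pads are 19 mm wide; open, the fingers measure 130 mm over their backs; the gripper's body (78 mm by 193 mm) begins 47 mm behind the grasp point.
Start: joints at [-57.175, 20.546, 0.682, 0, -70.136, -16.507], TCP at [0.19, -0.648, 0.227] pointing down, gripper open.
Joint ranges: [-176.03, 176.03], [-82.01, 121.73], [-58.28, 71.71], [-173.87, 95.51], [-174.79, -0.11], [-173.66, 173.66]. Speed limits (degrees/s): [136.94, 136.94, 172.46, 180, 180, 180].

## Interface

Orientations are given as [roll, pitch, yaw] about the fixed x, y, z axes, in that order (R = Rz(yaw) Ry(pitch) Rx(roll)).
In Python, from plant import * gives the robot as it stands.
- The arm moves only by the tool arm_command, never from a script. Its argument "commands" is one flat list of numbers, 5 for each row, row after row: the shift along the tool's x, y, z in mm, then the turn about the tool's x in degrees, then the opening in per cent of the stroke, from 0 (shut) to 100 (fully open). A call has 1 to 5 rows; each row shifts and turns the pose as measured when the row begins, along the tool's axes as they then stand; what a row does not reach is not made up. A row lasts 1/8 s, in which the tool goes at most 62.5 mm and 10.7 degrees, less where a joint would pass 70% of its speed; a pose out of reach is approached as far as the arm can. A call is refused whole if a number of a shift passes 62.5 or a number of a turn 10.7, either way. A call with a gripper value outside its range is refused whole. The fingers move at their own pace and stop on an object; the grip force is fixed at half the most. Time passes only in rows, so rows that do not move let the fingers close. It gives the time, the measured TCP pose, the force and the opening at its end, in the units of the state.
- get_obs(): the state, without advancing time (a new reading comes with each control period).
- snapshot(name): name is "scene" or "top" or "wrist"; returns a dict with "frame" (480x640x3 uint8, blue, green, red), "fov_y" (degrees; the focal length in pixels is half the picture's height over the tangent of half this angle, whatever the lens; pixels are square), "cx", "cy" (the principal point, pixels), "dist" ([k1, k2, p1, p2, k3] as OpenCV has them; the pictures are not rectified), "world_to_cam" (4x4, takes a point from world to camera coordinates). Camera axes: x right, y up, looking along -z (the intrinsics and any distortion apply to the point x, -y, -z); pixel columns grow to the right and rows downward; lengths in m; the calibration is good to about 2 mm. A picture is of the moment at which its call begins. There is no depth.
- close_job(): hands the job in, once; it reports no verdict.
The state is a dict: "clock": time; "joint_pos": joint angles; "qvel": joint speeds; "tau": joint torques, N m; "tool_pos": TCP position; "orientation": TCP orientation; "force": force on the tool from outside, world axes, zero at the start; "moment": the same for the moment, N m; "opening": finger opening in m.
Only numpy, scipy, OpenCV 4.12 (cv2) and the standard library are available. Lean on these libraries where they do the work, as an engineer would, in place of code of your own. Each camera call takes 0.05 s, during which the arm holds its last target. There are 200 camera calls.

## Task

The petri dishes with filters must dry before they are weighed: open the dry cabinet's door, draw out its tray, lay every dish flat on the tray floor, none on top of another, then slide the tray fully home and shut the door. Only once the door is shut, press the green purge plunger on the roof down to its stop, hold it there for five seconds to flush the cabinet, and let it come back up. Leave the bottle, the timer and the tape roll where they are.

Things in the scene. Friction and masses are not known exactly. Their poses are not given: they have to be found in the camera images.
- door (a joint): hinge of the dry cabinet's door, rad: 0 = shut, grows as it opens, 1.75 = fully open. The door covers the whole front of the cabinet: 210 mm wide, 112 tall (6 to 118 mm above the bench), a hollow white shell 46 mm deep with a clear window. It stays where it is left; under 1 N at the handle moves it. The tray passes freely with the door at 1.5 rad or more.
- door_hinge (a point): point on the door's vertical hinge axis, 66 mm above the bench, at the cabinet's front edge on its -y side. The door opens counter-clockwise seen from above. The point's axes turn with the door: y runs from the hinge along the door to its free edge, -x points out of its outer face.
- door_grip (a point): gripping point on the door handle, a cranked steel rod 12 mm thick with a free upright end: on the upright's axis, 103 mm above the bench (upright from 70 to 125 mm), 34 mm in front of the door's outer face, 180 mm along the door from the hinge. At 64 mm height the rod turns level to the door. Grip it from above at any yaw; it turns between the fingers. Axes as door_hinge.
- cabinet: dry cabinet, a low white metal box fixed to the bench, 200 deep (x) x 210 wide (y) x 120 mm high; origin at the centre of its underside; x from front to back (the front opening looks to its own -x), z up. Interior 186 wide, 188 deep, 20 to 106 mm above the bench, with a blue drying cartridge on its floor, below the tray. A hygrometer dial (9 mm high) and the purge valve stand on the rear half of its roof.
- tray (a joint): sliding tray inside the cabinet, m: 0 = home, grows as it is drawn out towards the cabinet's -x, 0.17 = fully out, when the whole tray lies clear in front of the cabinet. Friction about 1.2 N; it stays where it is left.
- tray_floor (a point): centre of the tray floor's upper face, 55 mm above the bench; axes as the cabinet's. Perforated aluminium tray, inside 144 (x) x 170 mm (y), rim 6 mm high, 3 mm thick. Room for four dishes, at x = +-36 mm, y = +-45 mm from this point.
- tray_grip (a point): gripping point on the tray's pull, an upright steel rod 10 mm thick, free at its top, 34 mm in front of the tray's front edge (27 mm in front of the cabinet's face when home): on its axis, 84 mm above the bench (upright from 61 to 107 mm); at 56 mm height it turns level to the tray.
- plunger (a joint): spring plunger of the purge valve on the cabinet's roof, m pressed: 0 = up, 0.012 = at its stop. The spring takes about 4 N to start and 9 N at the stop; it comes back up when let go.
- plunger_top (a point): middle of the top of the plunger's green mushroom head, 42 mm across, 169 mm above the bench when up; moves with it. Press straight down. It stands on a brass valve body on the roof, 45 mm behind and 30 mm to the -y side of the roof's middle.
- bottle: white reagent bottle with a purple cap, 44 mm across, 98 mm tall, standing by the work; origin at its underside. Leave it alone.
- timer: white bench timer, 66 x 66 x 19 mm, lying by the work; origin at its underside. Leave it alone.
- tape: roll of beige tape, 69 mm across, 19 mm high, lying flat; origin at its underside. Leave it alone.
- dish_1: round lidded clear petri dish with a beige filter, 60 mm across, 15 mm high, about 18 g, lying flat on the bench; origin at the centre of its underside, z up. Lid and dish hold together. Two to four such dishes are present from start to start (the others are absent: None).
- dish_2: round lidded clear petri dish with a beige filter, 60 mm across, 15 mm high, about 18 g, lying flat on the bench; origin at the centre of its underside, z up. Lid and dish hold together. Two to four such dishes are present from start to start (the others are absent: None).
- dish_3: round lidded clear petri dish with a beige filter, 60 mm across, 15 mm high, about 18 g, lying flat on the bench; origin at the centre of its underside, z up. Lid and dish hold together. Two to four such dishes are present from start to start (the others are absent: None).
- dish_4: round lidded clear petri dish with a beige filter, 60 mm across, 15 mm high, about 18 g, lying flat on the bench; origin at the centre of its underside, z up. Lid and dish hold together. Two to four such dishes are present from start to start (the others are absent: None).
Not all that is in view belongs to the job. What is shaped like the dish_4 but red is not meant. Leave any orange look-alike of the dish_3 alone.

How it is judged:
By the outcome, as a careful person would: the job done as asked, in the order asked, and still so for the second after the job is handed in, with the robot touching nothing.
Of dish_1, dish_2, dish_3, dish_4 only 2 to 4 are there at a start; the rules pass over those that are not, and their reading is None.
At some moment in a run one of dish_1, dish_2, dish_3, dish_4 may be knocked a few centimetres aside while the robot is not near it.
Once in a run the grip may slacken for a moment while it holds something.
It also fails if it takes over 210 s, if anything falls off the work surface, if the arm or the gripper's body presses on something with over 40 N, if the wrist force passes 120 N, or if a joint passes its speed limit or range.

## Working session

There is one attempt and no reset: what is moved stays moved. The work goes in short steps, Python scripts to look and compute and a tool call to move; the robot and the scene stay as the last step left them, time stands still between calls to the robot, and variables do not carry over. Pictures are saved under pics/ and viewed, about 12 in all and at most 16, crops included, and the job is handed in when it is done.

Besides the shell and the picture viewer there is one more tool, called after "Request:" by a JSON object that holds its "name" and its "arguments", one argument or row to a line. arm_command: Moves the arm, as the interface text tells. Its arguments: {"type":"object","properties":{"commands":{"type":"array"}},"required":["commands"]}

```bash
ls; mkdir -p pics; python3 - <<'E'
from plant import *
import cv2
print(get_obs())
for n in("scene","top"):
    s=snapshot(n);cv2.imwrite(f"pics/{n}0.png",s["frame"]);print(n,s["fov_y"],s["cx"],s["cy"],s["dist"],s["world_to_cam"])
E
```

```text
pics
{'clock': 0.0, 'joint_pos': array([-5.71753579e+01,  2.05920111e+01,  6.33763851e-01, -2.09593118e-02,
       -7.01342824e+01, -1.65065502e+01]), 'qvel': array([ 0.08039081,  0.00821477, -0.04720591, -0.02154825,  0.04180892,
        0.00461564]), 'tau': array([ 1.24765243e-04, -5.82720459e+01,  2.93067491e+01,  6.99736297e+00,
        6.94264789e-03, -1.13018880e-04]), 'tool_pos': array([ 0.18949623, -0.64735215,  0.22561346]), 'orientation': array([  4.48729897,  89.90539519, 110.79825262]), 'force': array([-0.09120174,  0.23319778,  0.54208016]), 'moment': array([-0.02093342,  0.03856853,  0.01385278]), 'opening': 0.08779953137378806}
scene 48.02466939786383 314.4146377254003 243.72416680813882 [-0.00717553  0.          0.          0.          0.        ] [[-0.79733125 -0.60328632 -0.01756381  0.33895337]
 [ 0.3776727  -0.52142648  0.76516519 -0.31242443]
 [-0.47077192  0.60345675  0.6435944  -1.00075148]
 [ 0.          0.          0.          1.        ]]
top 46.348487928067335 308.57522687600664 242.45871909091787 [0.01155885 0.         0.         0.         0.        ] [[ 0.00420511 -0.9999573  -0.00822866 -0.08137592]
 [ 0.98198637  0.0025748   0.18893421 -0.53694669]
 [-0.18890496 -0.00887492  0.98195527 -1.37572975]
 [ 0.          0.          0.          1.        ]]
```

View pics/scene0.png

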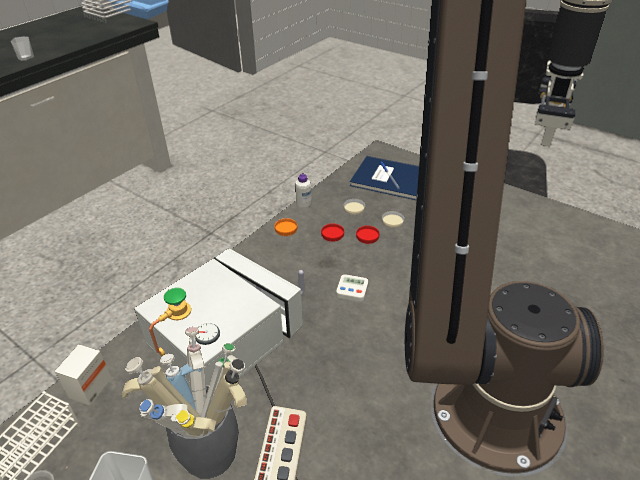

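View pics/top0.png

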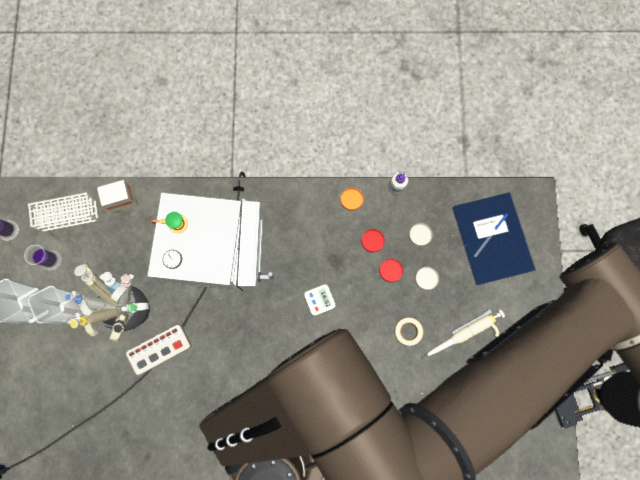

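The scene shows the cabinet at top-view (205,240) with its front facing image right (world −y) and the handle at (265,275). Two beige dishes are at (421,234) and (428,278). The look-alikes are red at (373,240) and (391,270) and orange at (352,199). The tape is at (409,331), the timer at (320,299) and the bottle at (400,180).

```bash
cat > h.py <<'E'
import numpy as np, cv2
from plant import *
def K(s):
    f=240/np.tan(np.radians(s["fov_y"]/2)); return np.array([[f,0,s["cx"]],[0,f,s["cy"]],[0,0,1.]])
def ray(s,uv):
    p=cv2.undistortPoints(np.array([[uv]],float),K(s),np.array(s["dist"]))[0,0]
    T=np.array(s["world_to_cam"]);R=T[:3,:3]
    return -R.T@T[:3,3], R.T@np.array([p[0],-p[1],-1])
def plane(s,uv,z):
    c,d=ray(s,uv); return c+d*(z-c[2])/d[2]
def proj(s,P):
    T=np.array(s["world_to_cam"]);q=T[:3,:3]@np.asarray(P)+T[:3,3]
    return cv2.projectPoints(np.array([[q[0],-q[1],-q[2]]]),np.zeros(3),np.zeros(3),K(s),np.array(s["dist"]))[0][0,0]
def toolR(o):
    from scipy.spatial.transform import Rotation as r
    return r.from_euler("xyz",o,degrees=True).as_matrix()
def blobs(s,mask,z,amin=60):
    m=mask.astype(np.uint8);n,l,st,c=cv2.connectedComponentsWithStats(m)
    for i in range(1,n):
        if st[i,4]>=amin: print(np.round(c[i],1),st[i,2:],np.round(plane(s,c[i],z),4))
E
python3 - <<'E'
from h import *
s=snapshot("top");f=s["frame"];h=cv2.cvtColor(f,cv2.COLOR_BGR2HSV);H,S,V=cv2.split(h)
print("green z.169");blobs(s,(H>45)&(H<80)&(S>120),.167)
m=(H>12)&(H<35)&(S>15)&(S<110)&(V>150);m[:180]=0
print("beige");blobs(s,m,.012,100)
for n,uv,z in[("roof",(162,195),.12),("roof",(260,201),.118),("roof",(149,276),.12),("roof",(258,286),.118),("handle",(268,275),.125),("bottle",(400,177),.098),("timer",(320,300),.019)]: print(n,plane(s,uv,z).round(3))
print("base px",proj(s,[0,0,0]))
cv2.imwrite("pics/crop1.png",np.hstack([cv2.resize(f[180:300,140:290],None,fx=4,fy=4,interpolation=cv2.INTER_CUBIC)]))
E
```

```text
green z.169
[173.5 219.6] [ 18  16 210] [0.5688 0.2377 0.167 ]
beige
[563.4 201.7] [ 20  48 260] [ 0.6559 -0.7504  0.012 ]
[ 58.1 200.8] [ 70  20 282] [0.6558 0.5867 0.012 ]
[580.2 227.7] [ 35  67 569] [ 0.5859 -0.7881  0.012 ]
[420.2 234.5] [ 24  22 394] [ 0.5668 -0.3711  0.012 ]
[618.7 285.5] [ 41  56 319] [ 0.4348 -0.8725  0.012 ]
[ 96.7 301.2] [  59   74 1386] [0.3898 0.4639 0.012 ]
[427.4 276.8] [ 23  22 184] [ 0.4554 -0.386   0.012 ]
[472.5 330.4] [ 72  40 661] [ 0.3193 -0.4947  0.012 ]
[408.9 331.3] [ 29  30 442] [ 0.3162 -0.3343  0.012 ]
[115.2 333.5] [ 15  19 123] [0.308  0.4108 0.012 ]
[155.6 351.5] [ 64  51 537] [0.2635 0.3056 0.012 ]
[332.  395.9] [ 52  75 718] [ 0.1571 -0.139   0.012 ]
[598.1 439.7] [ 47  49 534] [ 0.0587 -0.7847  0.012 ]
[623.6 430.7] [ 33  28 320] [ 0.08   -0.8481  0.012 ]
[371.1 456.8] [ 34  46 474] [ 0.0148 -0.2334  0.012 ]
[634.6 462.7] [ 12  19 103] [ 0.0067 -0.8665  0.012 ]
roof [0.642 0.281 0.12 ]
roof [0.628 0.04  0.118]
roof [0.441 0.302 0.12 ]
roof [0.418 0.04  0.118]
handle [0.444 0.016 0.125]
bottle [ 0.696 -0.309  0.098]
timer [ 0.394 -0.109  0.019]
base px [275.35196514 461.67738756]
```

View pics/crop1.png

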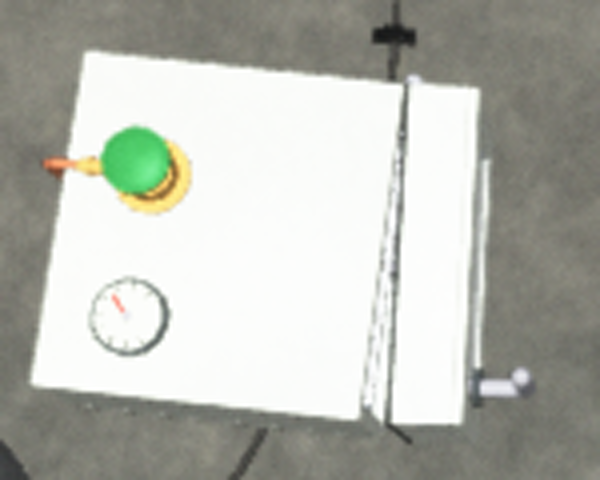

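```bash
python3 - <<'E'
from h import *
s=snapshot("top")
P={n:plane(s,(140+u/4,180+v/4),z) for n,u,v,z in [("bt",85,52,.12),("bb",32,385,.12),("ft",405,85,.12),("fb",360,418,.12),("hinge",413,82,.118),("do_t",478,88,.118),("do_b",463,422,.118),("di_b",390,424,.118),("di_t",410,84,.118),("tip",521,380,.125),("green",138,160,.169)]}
for k in P: print(k,P[k].round(4))
ctr=sum(P[k] for k in("bt","bb","ft","fb"))/4
xd=P["bt"]+P["bb"]-P["ft"]-P["fb"]; yd=P["fb"]+P["bb"]-P["ft"]-P["bt"]
a=np.degrees(np.arctan2(xd[1],xd[0]));b=np.degrees(np.arctan2(yd[1],yd[0]))-90
print("ctr",ctr,"yaw",a,b,np.linalg.norm(xd)/2,np.linalg.norm(yd)/2)
dd=P["do_b"]-P["do_t"];print("door ang",np.degrees(np.arctan2(dd[1],dd[0]))-90)
y=np.radians((a+b)/2);R=np.array([[np.cos(y),-np.sin(y)],[np.sin(y),np.cos(y)]])
print("plunger pred",ctr[:2]+R@[.045,-.03],"hinge pred",ctr[:2]+R@[-.1,-.105])
q=P["tip"][:2]-(ctr[:2]+R@[-.1,-.105]);print("tip r",np.linalg.norm(q),np.hypot(.18,.08),np.hypot(.18,.034+.046))
E
```

```text
bt [0.6471 0.2834 0.12  ]
bb [0.4405 0.304  0.12  ]
ft [0.6265 0.0856 0.12  ]
fb [0.4213 0.1069 0.12  ]
hinge [0.629 0.081 0.118]
do_t [0.6253 0.0409 0.118 ]
do_b [0.4193 0.0456 0.118 ]
di_b [0.4179 0.0892 0.118 ]
di_t [0.6277 0.0828 0.118 ]
tip [0.4437 0.0108 0.125 ]
green [0.5674 0.2349 0.169 ]
ctr [0.53384021 0.19497267 0.12      ] yaw 84.24459359868824 84.18076634130293 0.1984184403902718 0.206977820377562
door ang 88.69646060727774
plunger pred [0.56822493 0.23671823] hinge pred [0.62822142 0.08489457]
tip r 0.19882076738405638 0.19697715603592209 0.19697715603592209
```

```bash
cat >> h.py <<'E'
def go(target,jaw=None,o=None):
    "tool-axis shift (mm) to target TCP and turn about tool x so tool z points at world angle jaw (mod 180)"
    o=o or get_obs();R=toolR(o["orientation"]);d=R.T@(np.asarray(target)-o["tool_pos"])*1000
    ang=np.degrees(np.arctan2(R[1,2],R[0,2]));t=0
    if jaw is not None: t=-((jaw-ang+90)%180-90)   # tool x is down: +turn = clockwise from above
    print("t",round(o["clock"],2),"tcp",o["tool_pos"].round(4),"down",R[:,0].round(3),"jaw",round(ang,1),"open",round(o["opening"],4),"F",o["force"].round(1),"j6",o["joint_pos"][5].round(1),"| shift",d.round(1),"turn",round(t,1),"n",int(np.ceil(max(np.linalg.norm(d)/60,abs(t)/10.5))))
E
python3 -c "
from h import *
go([.444,.011,.2],178.7)"
```

```text
t 0.2 tcp [ 0.1895 -0.6475  0.226 ] down [-0.     0.001 -1.   ] jaw 106.3 open 0.0874 F [ 0.2  0.3 -0.4] j6 -16.5 | shift [  26.5 -429.2  560.5] turn -72.4 n 12
```

Request:
{"name": "arm_command", "arguments": {
  "commands": [0,-36,47,0,100,0,-36,47,0,100,0,-36,47,0,100,0,-36,47,0,100,0,-36,47,0,100]
}}

```text
clock: 0.82
tool_pos: [0.2974, -0.3669, 0.2231]
orientation: [22.3, 89.7, 128.2]
force: [2.0, -0.1, 0.9]
opening: 0.0878
```

Request:
{"name": "arm_command", "arguments": {
  "commands": [0,-36,47,0,100,0,-36,47,0,100,0,-36,47,0,100,0,-36,47,0,100,0,-36,47,0,100]
}}

```text
clock: 1.45
tool_pos: [0.4075, -0.0823, 0.2254]
orientation: [-48.2, 89.8, 57.7]
force: [0.8, -0.8, 0.3]
opening: 0.0877
```

Request:
{"name": "arm_command", "arguments": {
  "commands": [0,0,0,-10,60,0,0,0,-10,60,0,0,0,-10,60,0,0,0,-10,60,0,0,0,-10,60]
}}

```text
clock: 2.08
tool_pos: [0.4086, -0.0768, 0.2256]
orientation: [-103.7, 89.7, 54.2]
force: [0.3, -0.3, 0.0]
opening: 0.053
```

```bash
python3 -c "
from h import *
s=snapshot('top');cv2.imwrite('pics/top1.png',s['frame'])
go([.444,.011,.2],178.7)"
```

```text
t 2.12 tcp [ 0.4086 -0.0768  0.2256] down [ 0.003  0.004 -1.   ] jaw 158.4 open 0.0527 F [-0.   0.8  0.6] j6 -38.1 | shift [ 26.1 -94.6  -0.6] turn -20.3 n 2
```

View pics/top1.png

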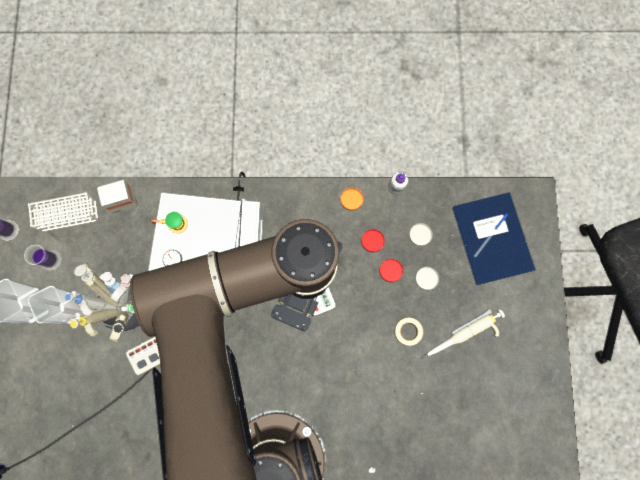

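Only two dishes are present, at (421,234) and (428,278). Nothing was hidden under the arm.

Request:
{"name": "arm_command", "arguments": {
  "commands": [0,0,0,-10,60,0,0,0,-10,60,0,-44,-18,0,60,0,-44,-18,0,60]
}}

```text
clock: 2.62
tool_pos: [0.4465, 0.0099, 0.2266]
orientation: [-129.6, 89.6, 48.5]
force: [0.2, -1.3, 0.0]
opening: 0.0526
```

```bash
python3 -c "
from h import *
s=snapshot('wrist');cv2.imwrite('pics/w1.png',s['frame']);print(proj(s,[.444,.011,.125]))
go([.444,.011,.084],178.7)"
```

```text
[320.21439926 241.20736397]
t 2.67 tcp [0.449  0.0135 0.2266] down [ 0.006  0.006 -1.   ] jaw 178.1 open 0.0526 F [3.8 4.5 2.1] j6 -28.7 | shift [142.6   3.5   5.7] turn -0.6 n 3
```

View pics/w1.png

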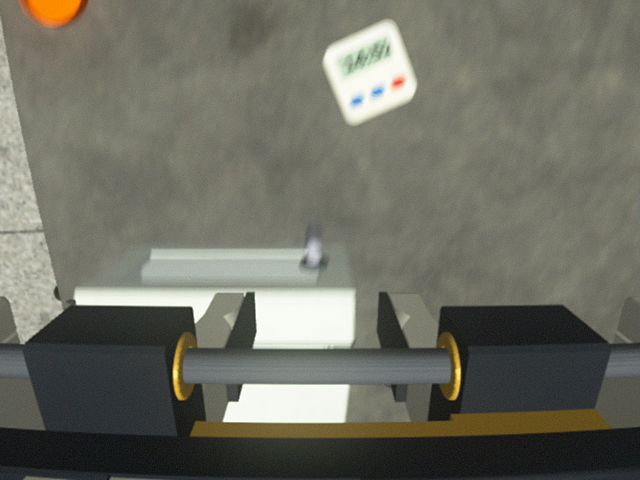

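The rod tip is at about (314,230), against (320,241) predicted. I'll refine from this view.

```bash
python3 -c "
from h import *
s=snapshot('wrist');cv2.imwrite('pics/w1b.png',s['frame']);f=s['frame'][200:280,270:370]
g=f.astype(int);m=(g[...,0]-g[...,1]>8)
ys,xs=np.nonzero(m);print(len(xs),xs.min()+270,xs.max()+270,ys.min()+200,ys.max()+200)
for uv in [(314,226),(314,232),(np.median(xs)+270,ys.min()+204)]: print(uv,plane(s,uv,.125))
go([.444,.011,.084],178.7)"
```

```text
18 313 323 232 247
(314, 226) [0.4505102  0.00390299 0.125     ]
(314, 232) [0.45064933 0.00805667 0.125     ]
(np.float64(318.0), np.int64(236)) [0.44807004 0.01092781 0.125     ]
t 2.73 tcp [0.4477 0.0119 0.2263] down [ 0.004  0.005 -1.   ] jaw 178.3 open 0.0526 F [-0.9 -0.7 -0.8] j6 -28.4 | shift [142.2   1.7   4.2] turn -0.4 n 3
```

Request:
{"name": "arm_command", "arguments": {
  "commands": [47,0,1,0,60,47,1,1,0,60,47,0,0,0,60,1,0,0,0,0,0,0,0,0,0]
}}

```text
clock: 3.35
tool_pos: [0.4478, 0.012, 0.0835]
orientation: [-142.1, 89.4, 35.6]
force: [0.1, 0.2, 1.2]
opening: 0.0375
```

Request:
{"name": "arm_command", "arguments": {
  "commands": [0,0,0,0,0,0,0,0,0,0,0,0,0,0,0]
}}

```text
clock: 3.72
tool_pos: [0.4488, 0.0123, 0.0869]
orientation: [-144.7, 89.2, 33.0]
force: [-1.5, -0.8, -8.5]
opening: 0.0111
```

```bash
python3 -c "
from h import *
go([.444,.011,.084],178.7)
H=np.array([.6282,.0849])
o=get_obs();p=o['tool_pos'][:2]-H;print(np.linalg.norm(p),np.degrees(np.arctan2(p[1],p[0])))
R=toolR(o['orientation'])
c,s_=np.cos(np.radians(10)),np.sin(np.radians(10))
q=np.array([[c,-s_],[s_,c]])@p
print('10deg shift in tool',R.T@np.append(q-p,0)*1000)
"
```

```text
t 3.73 tcp [0.4488 0.0123 0.0869] down [ 0.012  0.008 -1.   ] jaw 177.7 open 0.0111 F [-1.5 -0.8 -8.5] j6 -29.0 | shift [2.8 1.5 4.8] turn -1.0 n 1
0.1935728920523352 -157.9597012772506
10deg shift in tool [ -0.0490177   29.40653299 -16.54613305]
```

Request:
{"name": "arm_command", "arguments": {
  "commands": [0,15,-8,-5,0,0,29,-16,-10,0,0,29,-16,-10,0,0,29,-16,-10,0]
}}

```text
clock: 4.22
tool_pos: [0.5218, -0.0759, 0.0869]
orientation: [-170.3, 89.0, 43.5]
force: [3.6, 8.0, -6.4]
opening: 0.0113
```

```bash
cat > d.py <<'E'
from h import *
H=np.array([.6282,.0849]);go([0,0,0.085])
o=get_obs();p=o['tool_pos'][:2]-H;print(np.linalg.norm(p),np.degrees(np.arctan2(p[1],p[0])))
R=toolR(o['orientation'])
for a in (10,-10):
    t=np.radians(a);c,s_=np.cos(t),np.sin(t)
    q=np.array([[c,-s_],[s_,c]])@p*.195/np.linalg.norm(p)
    print(a,'deg shift in tool',(R.T@np.append(q-p,0)*1000).round(1))
E
python3 d.py
```

```text
t 4.22 tcp [ 0.5218 -0.0759  0.0869] down [ 0.012  0.012 -1.   ] jaw -146.2 open 0.0113 F [ 3.6  8.  -6.4] j6 21.5 | shift [  -3.6 -353.   391.6] turn 0 n 9
0.19281827912719338 -123.50601685616331
10 deg shift in tool [  0.1  30.9 -13.8]
-10 deg shift in tool [ -0.1 -31.5  12.4]
```

Request:
{"name": "arm_command", "arguments": {
  "commands": [0,31,-14,-10,0,0,31,-15,-10,0,0,31,-15,-10,0,0,31,-15,-10,0]
}}

```text
clock: 4.72
tool_pos: [0.6558, -0.1072, 0.0869]
orientation: [161.1, 88.5, 55.9]
force: [-2.6, 17.5, 2.6]
opening: 0.011
```

```bash
python3 d.py
```

```text
t 4.72 tcp [ 0.6558 -0.1072  0.0869] down [ 0.014  0.021 -1.   ] jaw -105.1 open 0.011 F [-2.6 17.5  2.6] j6 68.9 | shift [  -5.2 -661.    67.6] turn 0 n 12
0.1940561268398837 -81.83540203530188
10 deg shift in tool [  0.6  30.3 -15.2]
-10 deg shift in tool [ -0.5 -31.9  11.5]
```

Request:
{"name": "arm_command", "arguments": {
  "commands": [0,21,-13,-7,0,0,21,-13,-7,0,0,0,0,0,0]
}}

```text
clock: 5.1
tool_pos: [0.7053, -0.0942, 0.0869]
orientation: [141.5, 88.9, 50.9]
force: [-2.1, 7.0, 4.7]
opening: 0.0115
```

```bash
python3 d.py
```

```text
t 5.1 tcp [ 0.7053 -0.0942  0.0869] down [ 0.013  0.015 -1.   ] jaw -90.6 open 0.0115 F [-2.1  7.   4.7] j6 82.4 | shift [  -5.5 -706.2  -87.2] turn 0 n 12
0.19499803375222197 -66.7035164727354
10 deg shift in tool [  0.6  29.8 -16.4]
-10 deg shift in tool [ -0.6 -32.2  11. ]
```

Request:
{"name": "arm_command", "arguments": {
  "commands": [0,0,0,0,40,0,0,0,0,40,0,0,0,0,40,-60,0,0,0,40,-60,0,0,0,40]
}}

```text
clock: 5.72
tool_pos: [0.6997, -0.0963, 0.2044]
orientation: [172.3, 89.1, 81.5]
force: [0.9, 0.0, 0.6]
opening: 0.0347
```

Request:
{"name": "arm_command", "arguments": {
  "commands": [0,-46,-41,0,40,0,-46,-41,0,40,0,-46,-41,0,40,0,-46,-41,0,40]
}}

```text
clock: 6.22
tool_pos: [0.519, 0.0709, 0.2117]
orientation: [138.5, 88.7, 47.4]
force: [0.3, 2.8, 0.4]
opening: 0.0352
```

Request:
{"name": "arm_command", "arguments": {
  "commands": [0,0,0,10.6,50,0,0,0,10.6,50,0,0,0,10.6,50,0,0,0,10.6,50,0,0,0,10.6,50]
}}

```text
clock: 6.85
tool_pos: [0.5144, 0.0737, 0.2151]
orientation: [-170.1, 88.3, 44.9]
force: [0.7, -0.3, -0.5]
opening: 0.0438
```

Request:
{"name": "arm_command", "arguments": {
  "commands": [0,0,0,10.6,50,0,0,0,10.6,50,0,0,0,10.6,50,0,0,0,10.6,50,0,0,0,0,50]
}}

```text
clock: 7.48
tool_pos: [0.513, 0.0728, 0.2167]
orientation: [-128.4, 88.1, 43.8]
force: [0.9, -0.2, -0.7]
opening: 0.0443
```

```bash
python3 -c "
from h import *
go([.521,.069,.073],174.2)
s=snapshot('wrist');cv2.imwrite('pics/w2.png',s['frame']);print(proj(s,[.521,.069,.107]))
"
```

```text
t 7.47 tcp [0.513  0.0728 0.2167] down [ 0.024  0.023 -0.999] jaw 172.1 open 0.0443 F [ 0.9 -0.2 -0.7] j6 -37.0 | shift [143.7   6.4  -5.5] turn -2.1 n 3
[306.90886332 229.26930558]
```

View pics/w2.png

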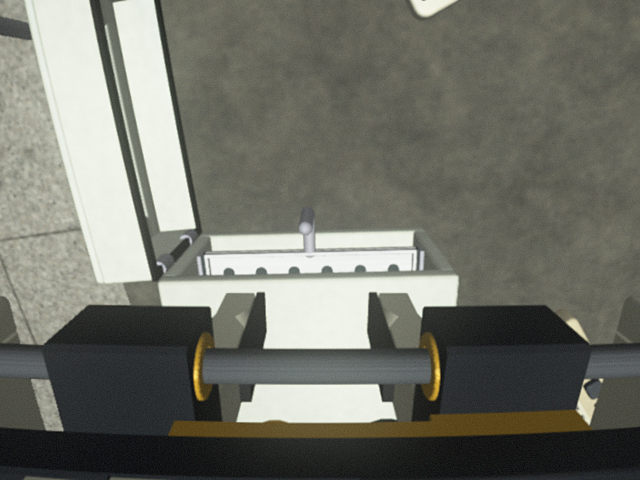

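The rod top is at (306,228), which matches the prediction (307,229). Next: descend, grip, and draw the tray out.

Request:
{"name": "arm_command", "arguments": {
  "commands": [40,3,-3,-2,50,50,3,-2,0,50,54,0,0,0,50,0,0,0,0,0,0,0,0,0,0]
}}

```text
clock: 8.15
tool_pos: [0.5238, 0.0702, 0.0737]
orientation: [-136.4, 87.7, 39.1]
force: [0.2, -0.3, 1.3]
opening: 0.0295
```

Request:
{"name": "arm_command", "arguments": {
  "commands": [0,0,0,0,0,0,0,0,0,0,0,0,0,0,0]
}}

```text
clock: 8.52
tool_pos: [0.5235, 0.0706, 0.0768]
orientation: [-135.7, 87.6, 39.9]
force: [7.6, -2.0, -17.2]
opening: 0.0095
```

```bash
python3 -c "
from h import *
o=get_obs();y=np.radians(84.2);print(o['opening'])
go(o['tool_pos']+.17*np.array([-np.cos(y),-np.sin(y),0]))
"
```

```text
0.009498983885611193
t 8.53 tcp [0.5235 0.0706 0.0768] down [ 0.033  0.027 -0.999] jaw 175.5 open 0.0095 F [  7.6  -2.  -17.2] j6 -32.5 | shift [ -5.2 169.9   4. ] turn 0 n 3
```

Request:
{"name": "arm_command", "arguments": {
  "commands": [0,25,1,0,0,-1,50,1,0,0,-1,50,1,0,0,-1,40,1,0,0,0,8,0,0,0]
}}

```text
clock: 9.15
tool_pos: [0.5059, -0.0993, 0.0767]
orientation: [-130.7, 87.1, 45.0]
force: [-2.7, 37.3, -2.1]
opening: 0.0093
```

```bash
python3 -c "
from h import *
y=np.radians(84.2);go(np.array([.5235,.0706,.0768])+.17*np.array([-np.cos(y),-np.sin(y),0]))
"
```

```text
t 9.15 tcp [ 0.5059 -0.0993  0.0767] down [ 0.036  0.036 -0.999] jaw 175.7 open 0.0093 F [-2.7 37.3 -2.1] j6 -11.9 | shift [-0.1 -0.8 -0.3] turn 0 n 1
```

Request:
{"name": "arm_command", "arguments": {
  "commands": [0,0,0,0,40,0,0,0,0,40,0,0,0,0,40,-60,0,0,0,40,-60,0,0,0,80]
}}

```text
clock: 9.78
tool_pos: [0.5008, -0.1034, 0.1975]
orientation: [-128.2, 87.3, 47.5]
force: [2.2, -0.1, -0.4]
opening: 0.0404
```

```bash
cat > dish.py <<'E'
from h import *
s=snapshot("top");f=s["frame"];h=cv2.cvtColor(f,cv2.COLOR_BGR2HSV);H,S,V=cv2.split(h)
for n,m in[("beige",(H>12)&(H<35)&(S>12)&(S<110)&(V>150)),("red/or",((H<15)|(H>172))&(S>170)&(V>120)),("purple",(H>125)&(H<150)&(S>100))]:
    m=m.copy();m[:170]=0;m[345:]=0;m[:,:275]=0;m[:,450:]=0
    print(n);blobs(s,cv2.morphologyEx(m.astype(np.uint8),cv2.MORPH_CLOSE,np.ones((9,9))),.012,60)
E
python3 dish.py;python3 -c "
from h import *
go([.567,-.371,.1],84.2)
s=snapshot('scene');cv2.imwrite('pics/s2.png',s['frame'])"
```

```text
beige
[349.4 176.2] [ 175   30 1609] [ 0.7253 -0.1875  0.012 ]
[287.4 214.6] [ 26  13 259] [ 0.6194 -0.0229  0.012 ]
[338.8 235.5] [ 49  45 367] [ 0.5636 -0.1583  0.012 ]
[420.4 233.8] [ 24  23 431] [ 0.5684 -0.3719  0.012 ]
[426.4 278.5] [ 24  23 182] [ 0.451  -0.3833  0.012 ]
[327.1 316.9] [ 46  50 726] [ 0.3517 -0.1273  0.012 ]
[395.5 335. ] [ 80  28 921] [ 0.3068 -0.3002  0.012 ]
[444.7 334.5] [ 10  21 136] [ 0.3087 -0.4243  0.012 ]
red/or
[372.5 240.3] [ 22  22 386] [ 0.5508 -0.2464  0.012 ]
[393.2 263. ] [21 15 78] [ 0.4911 -0.2987  0.012 ]
purple
t 9.82 tcp [ 0.5044 -0.1041  0.206 ] down [ 0.042  0.033 -0.999] jaw 175.8 open 0.0438 F [ 3.5 -1.1  9. ] j6 -12.3 | shift [ 99.7 265.4 -77.7] turn -88.4 n 9
```

View pics/s2.png

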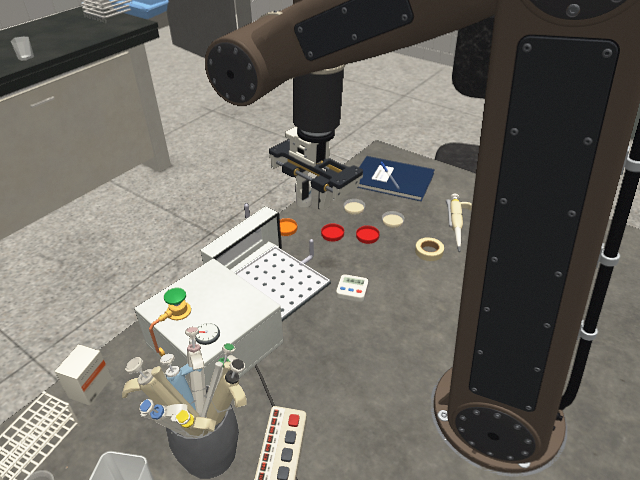

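The scene view shows the tray fully out and empty. The dishes are unmoved at (354,206) and (393,219). The reds at (332,232) and (368,234) and the orange at (286,227) are to be left. The beige lidded discs are the ones meant, since the tape is a ring at (430,246).

Request:
{"name": "arm_command", "arguments": {
  "commands": [9,53,-15,0,100,9,53,-15,0,100,9,53,-15,0,100,9,53,-15,0,100,9,53,-15,0,100]
}}

```text
clock: 10.5
tool_pos: [0.5689, -0.3756, 0.1562]
orientation: [-145.9, 86.4, 30.6]
force: [1.3, 0.1, 0.2]
opening: 0.0871
```

Request:
{"name": "arm_command", "arguments": {
  "commands": [0,0,0,-10.6,100,0,0,0,-10.6,100,0,0,0,-10.6,100,0,0,0,-10.6,100,0,0,0,-10.6,100]
}}

```text
clock: 11.12
tool_pos: [0.5682, -0.3808, 0.1525]
orientation: [161.8, 86.6, 32.0]
force: [0.1, -0.1, -0.3]
opening: 0.0874
```

Request:
{"name": "arm_command", "arguments": {
  "commands": [0,0,0,-10.6,100,0,0,0,-10.6,100,0,0,0,-10.6,100,0,0,0,0,100]
}}

```text
clock: 11.62
tool_pos: [0.5687, -0.3808, 0.1526]
orientation: [128.5, 86.7, 30.9]
force: [0.0, 0.3, 0.2]
opening: 0.0877
```

```bash
python3 -c "
from h import *
go([.567,-.3715,.005],84.2)
s=snapshot('wrist');cv2.imwrite('pics/w3.png',s['frame']);print(proj(s,[.567,-.3715,.012]),proj(s,[.452,-.386,.012]))
"
```

```text
t 11.62 tcp [ 0.5687 -0.3808  0.1526] down [ 0.049  0.03  -0.998] jaw -97.5 open 0.0877 F [0.  0.3 0.2] j6 102.8 | shift [147.6  -9.6  -3.7] turn -1.7 n 3
[311.03540454 236.19897385] [346.23284464 365.09615351]
```

View pics/w3.png

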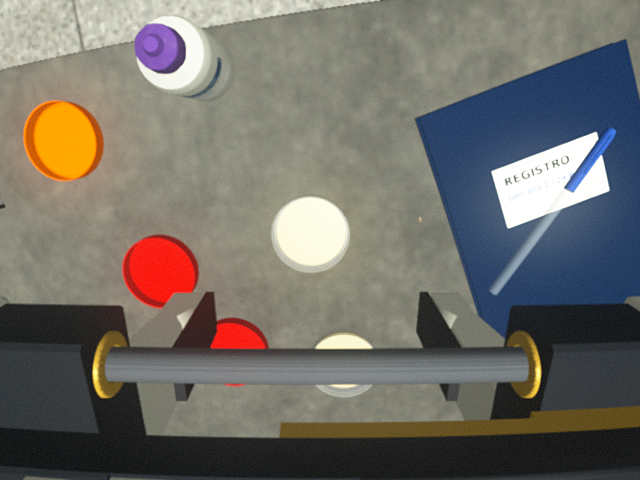

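The dish under the gripper is centred at (310,234), predicted (311,236). It is the beige one, and the bottle at (180,60) is clear.

Request:
{"name": "arm_command", "arguments": {
  "commands": [40,-5,-2,-2,100,45,-5,-2,0,100,0,0,0,0,100]
}}

```text
clock: 12.05
tool_pos: [0.5644, -0.3735, 0.0672]
orientation: [124.6, 86.6, 28.3]
force: [0.2, -0.2, 0.7]
opening: 0.0877
```

```bash
python3 -c "
from h import *
go([.567,-.3715,.006],84.2)
s=snapshot('wrist');f=s['frame'];cv2.imwrite('pics/w4.png',f)
"
```

```text
t 12.05 tcp [ 0.5644 -0.3735  0.0672] down [ 0.052  0.028 -0.998] jaw -96.3 open 0.0877 F [ 0.2 -0.2  0.7] j6 104.1 | shift [61.3 -0.7 -0.3] turn -0.5 n 2
```

Request:
{"name": "arm_command", "arguments": {
  "commands": [31,0,0,0,100,30,0,0,0,100,0,0,0,0,55,0,0,0,0,50,0,0,0,0,50]
}}

```text
clock: 12.72
tool_pos: [0.5778, -0.3773, 0.0207]
orientation: [110.7, 85.8, 14.2]
force: [0.6, 1.1, 0.2]
opening: 0.0631
```

Request:
{"name": "arm_command", "arguments": {
  "commands": [0,0,0,0,45,0,0,0,0,45,0,0,0,0,45]
}}

```text
clock: 13.1
tool_pos: [0.5789, -0.3779, 0.0234]
orientation: [109.1, 85.7, 12.6]
force: [-0.6, -0.2, -0.5]
opening: 0.0403
```

```bash
python3 -c "
from h import *
go([.567,-.3715,.006],84.2)
"
```

```text
t 13.1 tcp [ 0.5789 -0.3779  0.0234] down [ 0.073  0.016 -0.997] jaw -96.4 open 0.0403 F [-0.6 -0.2 -0.5] j6 104.0 | shift [ 16.6 -13.7  -4.6] turn -0.6 n 1
```

```bash
python3 -c "
from h import *
o=get_obs();print(o['joint_pos'].round(2),o['qvel'].round(2),o['tau'].round(1))
s=snapshot('wrist');cv2.imwrite('pics/w5.png',s['frame'])
"; python3 dish.py
```

```text
[-18.31  30.49 -11.3   -3.16 -44.54 103.99] [ 0.03 -0.12  0.09  0.01 -0.04 -0.05] [ -0.  -65.2  23.3   5.4   0.3  -0. ]
beige
[300.5 176.2] [ 58  16 684] [ 0.7252 -0.0568  0.012 ]
[410.8 181.9] [ 53  28 357] [ 0.7098 -0.351   0.012 ]
[420.2 231.9] [ 23  35 381] [ 0.5735 -0.3714  0.012 ]
[426.8 278. ] [ 23  23 419] [ 0.4521 -0.3843  0.012 ]
[409.  330.9] [ 29  28 456] [ 0.3173 -0.3346  0.012 ]
[329.  337.7] [ 52  16 242] [ 0.2994 -0.132   0.012 ]
red/or
[390.7 270. ] [ 23  23 403] [ 0.4728 -0.292   0.012 ]
purple
```

View pics/w5.png

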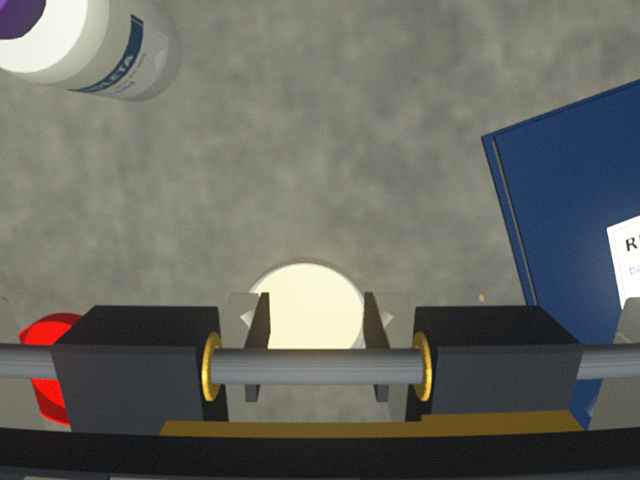

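The fingers ended above the dish (centre about (305,310)), unclosed on it, and the pose drifted upward. The dish is unmoved. I'll reopen and descend in small steps, watching the force.

Request:
{"name": "arm_command", "arguments": {
  "commands": [-5,0,0,0,100,0,0,0,0,100,0,0,0,0,100,0,0,0,0,100,0,0,0,0,100]
}}

```text
clock: 13.82
tool_pos: [0.5782, -0.3778, 0.0281]
orientation: [109.5, 85.7, 13.0]
force: [-0.3, 0.7, 0.3]
opening: 0.0836
```

```bash
python3 -c "
from h import *
go([.567,-.3715,.02],84.2)
"
```

```text
t 13.82 tcp [ 0.5782 -0.3778  0.0281] down [ 0.073  0.017 -0.997] jaw -96.4 open 0.0836 F [-0.3  0.7  0.3] j6 104.0 | shift [  7.4 -12.4  -4.8] turn -0.6 n 1
```

Request:
{"name": "arm_command", "arguments": {
  "commands": [7,-12,-5,0,100,0,0,0,0,100]
}}

```text
clock: 14.08
tool_pos: [0.5661, -0.3706, 0.0194]
orientation: [110.0, 85.8, 13.5]
force: [-0.2, 0.2, 0.4]
opening: 0.0873
```

Request:
{"name": "arm_command", "arguments": {
  "commands": [6,0,0,0,100]
}}

```text
clock: 14.2
tool_pos: [0.5669, -0.3707, 0.0138]
orientation: [109.5, 85.7, 13.0]
force: [0.6, -0.4, -0.3]
opening: 0.0877
```

Request:
{"name": "arm_command", "arguments": {
  "commands": [6,0,0,0,100]
}}

```text
clock: 14.32
tool_pos: [0.5673, -0.3705, 0.0073]
orientation: [109.5, 85.7, 13.0]
force: [0.2, -0.1, -0.3]
opening: 0.0879
```

```bash
python3 -c "
from h import *
go([.567,-.3715,.006],84.2)
"
```

```text
t 14.32 tcp [ 0.5673 -0.3705  0.0073] down [ 0.073  0.017 -0.997] jaw -96.5 open 0.0879 F [ 0.2 -0.1 -0.3] j6 103.9 | shift [ 1.3 -0.3  1. ] turn -0.7 n 1
```

Request:
{"name": "arm_command", "arguments": {
  "commands": [0,0,0,0,60,0,0,0,0,60,0,0,0,0,60]
}}

```text
clock: 14.7
tool_pos: [0.5673, -0.3706, 0.0065]
orientation: [109.9, 85.8, 13.4]
force: [0.7, 0.3, 0.7]
opening: 0.0634
```

Request:
{"name": "arm_command", "arguments": {
  "commands": [0,0,0,0,30,0,0,0,0,30]
}}

```text
clock: 14.95
tool_pos: [0.5674, -0.3706, 0.0067]
orientation: [109.7, 85.8, 13.2]
force: [-0.3, 0.3, -0.7]
opening: 0.0588
```

```bash
python3 -c "
from h import *
go([.567,-.3715,.006],84.2)
"
```

```text
t 14.95 tcp [ 0.5674 -0.3706  0.0067] down [ 0.072  0.017 -0.997] jaw -96.5 open 0.0588 F [-0.3  0.3 -0.7] j6 103.9 | shift [ 0.7 -0.3  0.9] turn -0.7 n 1
```

Request:
{"name": "arm_command", "arguments": {
  "commands": [-20,0,0,0,30,-50,0,0,0,30,-60,0,0,0,30,-30,0,0,0,30]
}}

```text
clock: 15.45
tool_pos: [0.5542, -0.3733, 0.1725]
orientation: [110.7, 85.9, 14.2]
force: [0.9, -0.2, -1.4]
opening: 0.0595
```

```bash
python3 -c "
from h import *
go([.560,-.006,.13],84.2)
"
```

```text
t 15.45 tcp [ 0.5542 -0.3733  0.1725] down [ 0.069  0.017 -0.997] jaw -96.4 open 0.0595 F [ 0.9 -0.2 -1.4] j6 103.3 | shift [  49.2  -38.8 -364.5] turn -0.6 n 7
```

Request:
{"name": "arm_command", "arguments": {
  "commands": [2,-5,-40,0,30,3,-6,-55,0,30,3,-6,-55,0,30,3,-6,-55,0,30,3,-6,-55,0,30]
}}

```text
clock: 16.08
tool_pos: [0.5583, -0.1098, 0.1755]
orientation: [105.0, 85.0, 8.1]
force: [1.9, 1.4, -0.1]
opening: 0.0587
```

Request:
{"name": "arm_command", "arguments": {
  "commands": [3,-5,-55,0,30,3,-5,-50,0,30,0,0,0,0,30]
}}

```text
clock: 16.45
tool_pos: [0.5615, 0.0022, 0.1767]
orientation: [105.2, 84.6, 8.6]
force: [0.7, 0.5, -0.1]
opening: 0.0587
```

```bash
python3 -c "
from h import *
go([.560,-.006,.062],84.2)
s=snapshot('wrist');cv2.imwrite('pics/w6.png',s['frame'])
"
```

```text
t 16.45 tcp [0.5615 0.0022 0.1767] down [ 0.093  0.014 -0.996] jaw -96.5 open 0.0587 F [ 0.7  0.5 -0.1] j6 61.6 | shift [113.9 -11.   11.1] turn -0.7 n 2
```

View pics/w6.png

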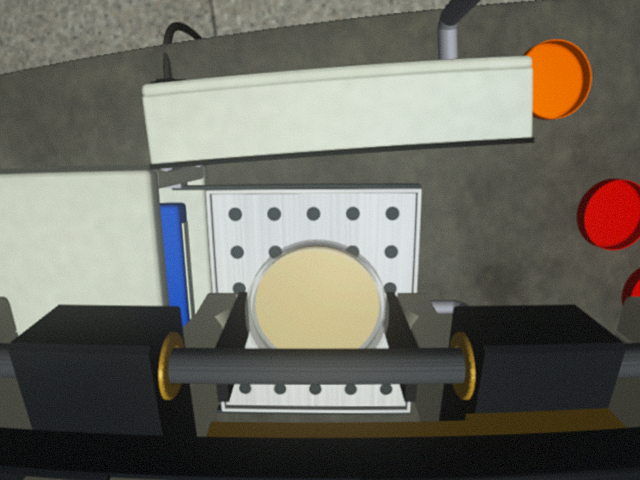

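The dish is held level (centre about (317,305)) over the empty tray and clear of the rims. Next I lower it slowly.

Request:
{"name": "arm_command", "arguments": {
  "commands": [25,-4,4,0,30,25,-4,4,0,30,25,-3,3,0,30,20,0,0,0,30,0,0,0,0,30]
}}

```text
clock: 17.12
tool_pos: [0.5598, -0.0123, 0.0842]
orientation: [105.2, 84.2, 8.4]
force: [-0.2, -0.5, -0.0]
opening: 0.0589
```

```bash
python3 -c "
from h import *
go([.560,-.006,.062],84.2)
"
```

```text
t 17.12 tcp [ 0.5598 -0.0123  0.0842] down [ 0.1    0.015 -0.995] jaw -96.8 open 0.0589 F [-0.2 -0.5 -0. ] j6 62.3 | shift [22.2 -2.7 -5.7] turn -1.0 n 1
```

Request:
{"name": "arm_command", "arguments": {
  "commands": [10,-2,-3,0,30,7,-1,-3,0,30,0,0,0,0,30]
}}

```text
clock: 17.5
tool_pos: [0.5605, -0.0062, 0.0687]
orientation: [105.4, 84.0, 8.4]
force: [-0.7, -0.4, -0.6]
opening: 0.059
```

Request:
{"name": "arm_command", "arguments": {
  "commands": [2,0,0,0,30]
}}

```text
clock: 17.62
tool_pos: [0.561, -0.006, 0.0671]
orientation: [105.4, 84.0, 8.5]
force: [0.0, 0.9, 0.4]
opening: 0.0589
```

Request:
{"name": "arm_command", "arguments": {
  "commands": [2,0,0,0,30]
}}

```text
clock: 17.75
tool_pos: [0.5614, -0.0057, 0.0653]
orientation: [105.4, 83.9, 8.5]
force: [-0.2, 0.8, -0.1]
opening: 0.0588
```

```bash
python3 -c "
from h import *
go([.560,-.006,.062],84.2)
"
```

```text
t 17.75 tcp [ 0.5614 -0.0057  0.0653] down [ 0.104  0.016 -0.994] jaw -96.8 open 0.0588 F [-0.2  0.8 -0.1] j6 61.3 | shift [ 3.1 -1.7  0.5] turn -1.0 n 1
```

Request:
{"name": "arm_command", "arguments": {
  "commands": [2,0,0,0,30]
}}

```text
clock: 17.88
tool_pos: [0.5617, -0.0057, 0.0633]
orientation: [105.4, 83.9, 8.5]
force: [-0.0, 0.1, 0.7]
opening: 0.0588
```

Request:
{"name": "arm_command", "arguments": {
  "commands": [1,0,0,0,30,0,0,0,0,76,0,0,0,0,76,0,0,0,0,76]
}}

```text
clock: 18.38
tool_pos: [0.5619, -0.0056, 0.0622]
orientation: [105.4, 83.9, 8.5]
force: [0.8, -0.4, -0.4]
opening: 0.0666
```

Request:
{"name": "arm_command", "arguments": {
  "commands": [-20,0,0,0,76,-50,0,0,0,76,-50,0,0,0,76,0,0,0,0,76]
}}

```text
clock: 18.88
tool_pos: [0.5488, -0.0078, 0.1846]
orientation: [105.1, 84.0, 8.2]
force: [-0.0, 0.7, -0.6]
opening: 0.0665
```

```bash
python3 -c "
from h import *
go([.452,-.386,.16],174.2)
"
```

```text
t 18.88 tcp [ 0.5488 -0.0078  0.1846] down [ 0.103  0.015 -0.995] jaw -96.8 open 0.0665 F [-0.   0.7 -0.6] j6 61.6 | shift [  8.9 -52.4 387.5] turn 89.0 n 9
```

Request:
{"name": "arm_command", "arguments": {
  "commands": [1,-6,40,0,82,1,-7,50,0,82,1,-7,50,0,82,1,-7,50,0,82,1,-7,50,0,82]
}}

```text
clock: 19.5
tool_pos: [0.4863, -0.2449, 0.1676]
orientation: [105.6, 84.0, 9.1]
force: [0.4, -0.3, 0.5]
opening: 0.0719
```

Request:
{"name": "arm_command", "arguments": {
  "commands": [1,-7,50,0,82,1,-7,50,0,82,1,-5,45,0,82,0,0,0,-10,82,0,0,0,-10,82]
}}

```text
clock: 20.12
tool_pos: [0.4465, -0.3943, 0.1529]
orientation: [87.2, 84.2, 10.9]
force: [0.4, 0.2, -0.0]
opening: 0.0722
```

```bash
python3 -c "
from h import *
go([.452,-.386,.1],104)
s=snapshot('wrist');cv2.imwrite('pics/w7.png',s['frame']);print(proj(s,[.452,-.386,.012]))
h=cv2.cvtColor(s['frame'],cv2.COLOR_BGR2HSV);H,S,V=cv2.split(h);m=(H>12)&(H<35)&(S>12)&(S<110)&(V>170);m[300:]=0
blobs(s,m,.012,300)
"
```

```text
t 20.12 tcp [ 0.4465 -0.3943  0.1529] down [ 0.099  0.019 -0.995] jaw -76.4 open 0.0722 F [ 0.4  0.2 -0. ] j6 130.9 | shift [53.4  2.  -7. ] turn -0.4 n 1
[306.66985076 233.11104111]
[302.1 233.2] [  80   79 4481] [ 0.4511 -0.3826  0.012 ]
```

View pics/w7.png

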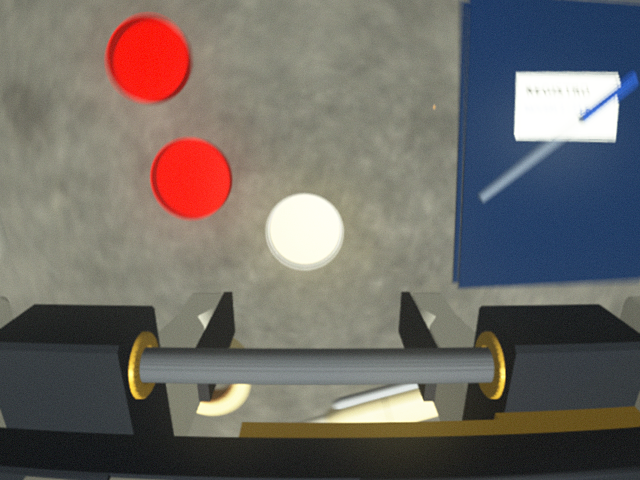

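The dish is at (303,232), about (0.4515,−0.384). The reds at (148,58) and (191,178) are clear of the fingers.

Request:
{"name": "arm_command", "arguments": {
  "commands": [25,1,-5,0,84,25,1,-4,0,84,30,0,0,0,84,20,0,0,0,84,0,0,0,0,84]
}}

```text
clock: 20.8
tool_pos: [0.4552, -0.3818, 0.0483]
orientation: [88.4, 84.3, 11.8]
force: [-0.6, 0.6, 2.0]
opening: 0.0736
```

```bash
python3 -c "
from h import *
go([.4515,-.384,.0065],104)
"
```

```text
t 20.8 tcp [ 0.4552 -0.3818  0.0483] down [ 0.097  0.02  -0.995] jaw -76.7 open 0.0736 F [-0.6  0.6  2. ] j6 130.3 | shift [41.2 -8.2  1.2] turn -0.7 n 1
```

Request:
{"name": "arm_command", "arguments": {
  "commands": [15,-4,1,0,84,15,-4,0,0,84,6,0,0,0,84,5,0,0,0,84]
}}

```text
clock: 21.3
tool_pos: [0.4521, -0.3845, 0.0057]
orientation: [87.6, 84.2, 10.8]
force: [-0.0, 0.0, 0.0]
opening: 0.0737
```

```bash
python3 -c "
from h import *
go([.4515,-.384,.0065],104)
"
```

```text
t 21.3 tcp [ 0.4521 -0.3845  0.0057] down [ 0.099  0.019 -0.995] jaw -76.8 open 0.0737 F [-0.  0.  0.] j6 131.4 | shift [-0.8 -0.4 -0.6] turn -0.8 n 1
```

Request:
{"name": "arm_command", "arguments": {
  "commands": [0,0,0,0,60,0,0,0,0,40,0,0,0,0,30,0,0,0,0,30]
}}

```text
clock: 21.8
tool_pos: [0.4528, -0.3847, 0.0064]
orientation: [87.1, 84.2, 10.3]
force: [-1.1, 0.5, 0.3]
opening: 0.059
```

Request:
{"name": "arm_command", "arguments": {
  "commands": [-20,0,0,0,30,-40,0,0,0,30,-50,0,0,0,30,-45,0,0,0,30]
}}

```text
clock: 22.3
tool_pos: [0.435, -0.3864, 0.1612]
orientation: [90.0, 84.5, 13.2]
force: [0.9, -0.2, -0.4]
opening: 0.0592
```

Request:
{"name": "arm_command", "arguments": {
  "commands": [0,0,0,10,30,0,0,0,9,30,0,0,0,0,30]
}}

```text
clock: 22.68
tool_pos: [0.4368, -0.3877, 0.1675]
orientation: [105.6, 84.1, 9.4]
force: [-0.2, 0.7, -0.8]
opening: 0.0588
```

```bash
python3 -c "
from h import *
go([.470,.003,.16],84.2)
"
```

```text
t 22.68 tcp [ 0.4368 -0.3877  0.1675] down [ 0.102  0.017 -0.995] jaw -96.2 open 0.0588 F [-0.2  0.7 -0.8] j6 110.7 | shift [  17.5  -10.6 -391.7] turn -0.4 n 7
```

Request:
{"name": "arm_command", "arguments": {
  "commands": [1,-1,-40,0,30,1,-1,-50,0,30,1,-1,-50,0,30,1,-2,-50,0,30,1,-2,-50,0,30]
}}

```text
clock: 23.3
tool_pos: [0.4541, -0.1446, 0.167]
orientation: [104.7, 84.2, 9.3]
force: [0.9, 0.4, -0.6]
opening: 0.0591
```

Request:
{"name": "arm_command", "arguments": {
  "commands": [1,-1,-50,0,30,1,-1,-50,0,30,1,-1,-45,0,30,0,0,0,0,30]
}}

```text
clock: 23.8
tool_pos: [0.4637, 0.0077, 0.1677]
orientation: [103.9, 84.1, 9.8]
force: [-0.2, -0.2, -0.4]
opening: 0.0593
```

```bash
python3 -c "
from h import *
go([.470,.003,.0625],84.2)
s=snapshot('wrist');cv2.imwrite('pics/w8.png',s['frame'])
"
```

```text
t 23.8 tcp [0.4637 0.0077 0.1677] down [ 0.102  0.018 -0.995] jaw -94.1 open 0.0593 F [-0.2 -0.2 -0.4] j6 57.6 | shift [105.2  -3.9   6.8] turn 1.7 n 2
```

View pics/w8.png

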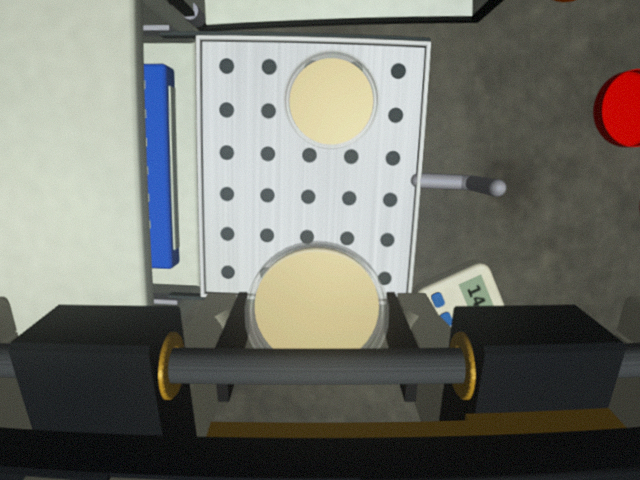

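The first dish lies flat on the tray at (332,100) and the second is held at (317,300). A quick check of the spot against the tray edges seen here:

```bash
python3 -c "
from h import *
s=snapshot('wrist')
for n,uv,z in [('A',(332,101),.068),('back-y',(198,40),.061),('front-y',(430,42),.061),('front near',(412,295),.061),('back near',(206,296),.061)]: print(n,plane(s,uv,z).round(4))
"
```

```text
A [ 0.5622 -0.008   0.068 ]
back-y [0.6079 0.0746 0.061 ]
front-y [ 0.5951 -0.0723  0.061 ]
front near [ 0.4286 -0.056   0.061 ]
back near [0.437  0.0901 0.061 ]
```

Request:
{"name": "arm_command", "arguments": {
  "commands": [25,-2,3,2,30,25,-2,3,0,30,20,-2,2,0,30,15,-1,0,0,30,0,0,0,0,30]
}}

```text
clock: 24.52
tool_pos: [0.4636, -0.006, 0.0796]
orientation: [105.3, 84.2, 9.0]
force: [0.8, -0.7, 0.4]
opening: 0.059
```

```bash
python3 -c "
from h import *
go([.470,.003,.0625],84.2)
"
```

```text
t 24.52 tcp [ 0.4636 -0.006   0.0796] down [ 0.101  0.016 -0.995] jaw -96.3 open 0.059 F [ 0.8 -0.7  0.4] j6 56.4 | shift [17.8  3.7 -9.2] turn -0.5 n 1
```

Request:
{"name": "arm_command", "arguments": {
  "commands": [7,2,-5,0,30,5,2,-4,0,30,0,0,0,0,30]
}}

```text
clock: 24.9
tool_pos: [0.4712, 0.0026, 0.0689]
orientation: [105.4, 84.0, 9.1]
force: [0.5, -0.6, -1.5]
opening: 0.0591
```

```bash
python3 -c "
from h import *
go([.470,.003,.0620],84.2)
"
```

```text
t 24.9 tcp [0.4712 0.0026 0.0689] down [ 0.103  0.016 -0.995] jaw -96.3 open 0.0591 F [ 0.5 -0.6 -1.5] j6 55.4 | shift [ 6.8 -1.9 -0.1] turn -0.5 n 1
```

Request:
{"name": "arm_command", "arguments": {
  "commands": [4,-1,0,0,30,2,0,0,0,30]
}}

```text
clock: 25.15
tool_pos: [0.471, 0.0031, 0.063]
orientation: [105.6, 84.0, 9.3]
force: [-0.8, 0.1, 0.1]
opening: 0.0589
```

Request:
{"name": "arm_command", "arguments": {
  "commands": [1,0,0,0,30,0,0,0,0,76,0,0,0,0,76,0,0,0,0,76]
}}

```text
clock: 25.65
tool_pos: [0.4712, 0.0032, 0.0621]
orientation: [105.6, 84.0, 9.3]
force: [0.6, 0.3, -0.0]
opening: 0.0664
```

Request:
{"name": "arm_command", "arguments": {
  "commands": [-20,0,0,0,76,-50,0,0,0,76,-50,0,0,0,60,0,0,0,0,50]
}}

```text
clock: 26.15
tool_pos: [0.4582, 0.0009, 0.1848]
orientation: [105.2, 84.1, 8.9]
force: [-0.5, 0.7, -1.0]
opening: 0.0518
```

```bash
python3 -c "
from h import *
go([.506,-.0993,.16],174.2)
"
```

```text
t 26.15 tcp [0.4582 0.0009 0.1848] down [ 0.102  0.016 -0.995] jaw -96.2 open 0.0518 F [-0.5  0.7 -1. ] j6 55.9 | shift [28.  55.8 95. ] turn 89.6 n 9
```

Request:
{"name": "arm_command", "arguments": {
  "commands": [4,19,32,0,50,4,19,32,0,50,4,18,31,0,50]
}}

```text
clock: 26.52
tool_pos: [0.5054, -0.0999, 0.1764]
orientation: [105.9, 83.9, 9.9]
force: [0.2, -0.1, -0.0]
opening: 0.0444
```

Request:
{"name": "arm_command", "arguments": {
  "commands": [0,0,0,10,50,0,0,0,10,50,0,0,0,10,50,0,0,0,10,50,0,0,0,10,50]
}}

```text
clock: 27.15
tool_pos: [0.5038, -0.1029, 0.1714]
orientation: [157.9, 84.3, 10.0]
force: [0.1, 0.7, 1.0]
opening: 0.0439
```

Request:
{"name": "arm_command", "arguments": {
  "commands": [0,0,0,10,50,0,0,0,10,50,0,0,0,10,50,0,0,0,10,50,0,0,0,0,50]
}}

```text
clock: 27.78
tool_pos: [0.5015, -0.1031, 0.1674]
orientation: [-160.2, 84.7, 10.6]
force: [0.2, 0.6, 1.5]
opening: 0.0438
```

```bash
python3 -c "
from h import *
go([.507,-.0995,.078],174.2)
s=snapshot('wrist');cv2.imwrite('pics/w9.png',s['frame']);print(proj(s,[.505,-.1,.107]))
"
```

```text
t 27.77 tcp [ 0.5015 -0.1031  0.1674] down [ 0.092  0.017 -0.996] jaw 170.7 open 0.0438 F [0.2 0.6 1.5] j6 -19.5 | shift [89.6 -1.6  3. ] turn -3.5 n 2
[320.04645642 264.97083334]
```

View pics/w9.png

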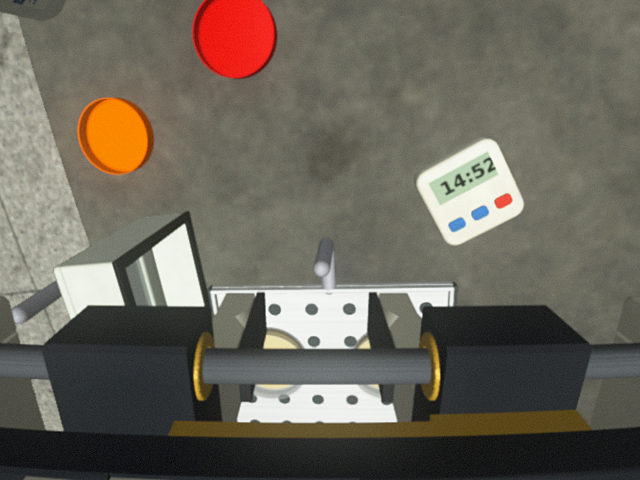

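The rod top is at (323,264), predicted (320,265). Both dishes are on the tray.

Request:
{"name": "arm_command", "arguments": {
  "commands": [25,-1,1,-3,50,30,-1,1,0,50,25,0,0,0,50,9,0,0,0,50]
}}

```text
clock: 28.32
tool_pos: [0.5089, -0.0993, 0.077]
orientation: [-164.6, 84.5, 10.4]
force: [-0.3, 0.4, 0.3]
opening: 0.0436
```

```bash
python3 -c "
from h import *
go([.507,-.0995,.078],174.2)"
```

```text
t 28.32 tcp [ 0.5089 -0.0993  0.077 ] down [ 0.094  0.017 -0.995] jaw 175.0 open 0.0436 F [-0.3  0.4  0.3] j6 -15.7 | shift [-1.2  0.4  1.8] turn 0.8 n 1
```

Request:
{"name": "arm_command", "arguments": {
  "commands": [0,0,2,0,25,0,0,0,0,0,0,0,0,0,0,0,0,0,0,0]
}}

```text
clock: 28.82
tool_pos: [0.5066, -0.0991, 0.0782]
orientation: [-164.7, 84.5, 10.5]
force: [1.7, 1.9, -0.3]
opening: 0.0101
```

```bash
python3 -c "
from h import *
o=get_obs();y=np.radians(84.2)
go(o['tool_pos']+.172*np.array([np.cos(y),np.sin(y),0]))"
```

```text
t 28.82 tcp [ 0.5066 -0.0991  0.0782] down [ 0.094  0.017 -0.995] jaw 175.1 open 0.0101 F [ 1.7  1.9 -0.3] j6 -15.6 | shift [   4.6 -171.9   -2.8] turn 0 n 3
```

Request:
{"name": "arm_command", "arguments": {
  "commands": [0,-10,0,0,0,1,-22,0,0,0,1,-25,0,0,0,1,-25,-1,0,0,1,-25,-1,0,0]
}}

```text
clock: 29.45
tool_pos: [0.518, 0.0095, 0.0781]
orientation: [-165.9, 84.5, 9.2]
force: [-1.0, -2.7, 4.3]
opening: 0.0099
```

Request:
{"name": "arm_command", "arguments": {
  "commands": [0,-25,0,0,0,0,-20,0,0,0,0,-10,0,0,0]
}}

```text
clock: 29.82
tool_pos: [0.5241, 0.0684, 0.0783]
orientation: [-165.9, 84.4, 9.2]
force: [5.3, -2.9, -5.8]
opening: 0.0099
```

```bash
python3 -c "
from h import *
y=np.radians(84.2)
go(np.array([.5066,-.0991,.0782])+.17*np.array([np.cos(y),np.sin(y),0]))"
```

```text
t 29.82 tcp [0.5241 0.0684 0.0783] down [ 0.096  0.016 -0.995] jaw 175.1 open 0.0099 F [ 5.3 -2.9 -5.8] j6 -37.6 | shift [ 0.1 -1.6  0.5] turn 0 n 1
```

Request:
{"name": "arm_command", "arguments": {
  "commands": [0,-3,0,0,0,0,-3,0,0,0]
}}

```text
clock: 30.08
tool_pos: [0.5241, 0.0706, 0.0783]
orientation: [-170.9, 84.6, 4.3]
force: [15.3, -31.9, -3.0]
opening: 0.01
```

Request:
{"name": "arm_command", "arguments": {
  "commands": [0,-2,0,0,0,0,-2,0,0,0]
}}

```text
clock: 30.32
tool_pos: [0.5242, 0.0702, 0.0783]
orientation: [-174.9, 84.8, 0.3]
force: [6.3, -14.2, -3.1]
opening: 0.0103
```

The tray is at its stop (same y as at first contact, with 32 N of reaction). Next: release, then go to the door handle.

Request:
{"name": "arm_command", "arguments": {
  "commands": [0,0,0,0,40,0,0,0,0,40,0,0,0,0,40,-40,0,0,0,40,-60,0,0,0,40]
}}

```text
clock: 30.95
tool_pos: [0.513, 0.0701, 0.1766]
orientation: [-177.0, 85.1, -1.8]
force: [1.1, 0.3, 0.6]
opening: 0.0347
```

```bash
python3 -c "
from h import *
go([.7053,-.0942,.2],89.4)
s=snapshot('wrist');cv2.imwrite('pics/w10.png',s['frame'])
print(proj(s,[.521,.069,.107]))"
```

```text
t 30.95 tcp [0.513  0.0701 0.1766] down [ 0.085 -0.003 -0.996] jaw 175.2 open 0.0347 F [1.1 0.3 0.6] j6 -38.4 | shift [  -6.5  147.6 -206.7] turn 85.8 n 9
[312.27315196 255.32428725]
```

View pics/w10.png

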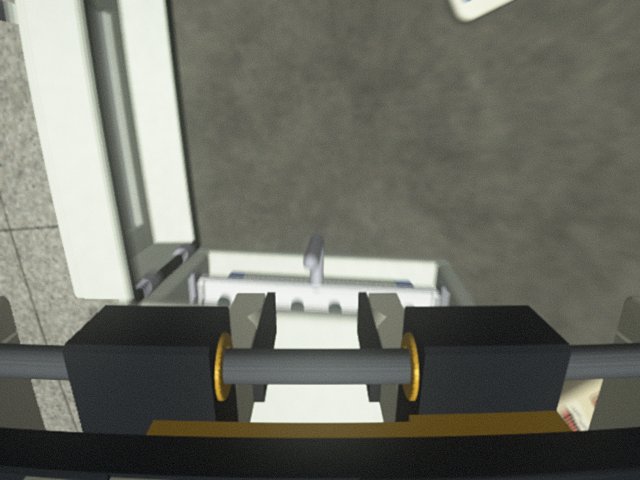

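The tray is home: the rod top is at (313,255), predicted (312,255).

Request:
{"name": "arm_command", "arguments": {
  "commands": [-20,30,-40,0,40,0,35,-42,0,40,0,35,-42,0,40,0,35,-42,0,40,0,20,-30,0,40]
}}

```text
clock: 31.62
tool_pos: [0.703, -0.0988, 0.231]
orientation: [-172.3, 83.8, 3.5]
force: [-0.2, 0.8, 0.8]
opening: 0.0353
```

Request:
{"name": "arm_command", "arguments": {
  "commands": [0,0,0,-10.5,40,0,0,0,-10.5,40,0,0,0,-10.5,40,0,0,0,-10.5,40,0,0,0,-10.5,40]
}}

```text
clock: 32.25
tool_pos: [0.7055, -0.0997, 0.229]
orientation: [134.3, 83.9, 3.7]
force: [1.1, -0.5, -0.5]
opening: 0.0351
```

Request:
{"name": "arm_command", "arguments": {
  "commands": [0,0,0,-10.5,40,0,0,0,-10.5,40,0,0,0,-10.5,40,0,0,0,-10.5,40,0,0,0,0,40]
}}

```text
clock: 32.88
tool_pos: [0.7062, -0.0972, 0.2289]
orientation: [91.9, 83.8, 4.3]
force: [-0.1, 0.3, 0.6]
opening: 0.0351
```

```bash
python3 -c "
from h import *
go([.7067,-.0945,.086],89.4)
s=snapshot('wrist');cv2.imwrite('pics/w11.png',s['frame'])
print(proj(s,[.705,-.0945,.125]))"
```

```text
t 32.88 tcp [ 0.7062 -0.0972  0.2289] down [ 0.108  0.008 -0.994] jaw -87.6 open 0.0351 F [-0.1  0.3  0.6] j6 84.3 | shift [142.2 -14.8  -2.2] turn 3.0 n 3
[312.75109696 256.4174683 ]
```

View pics/w11.png

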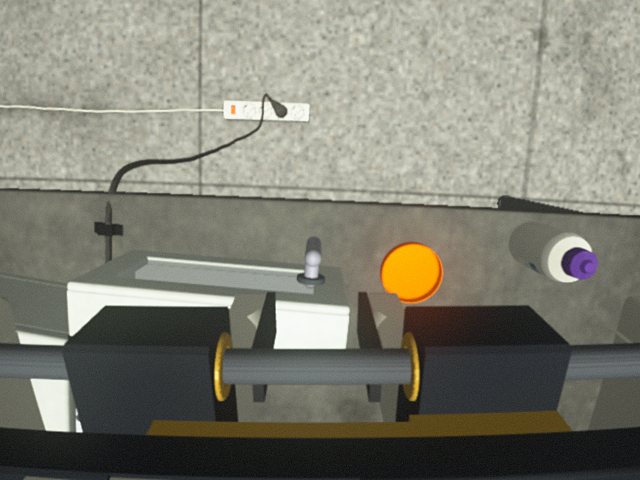

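The rod tip is at (312,257), predicted (313,256).

Request:
{"name": "arm_command", "arguments": {
  "commands": [30,-5,-1,3,40,40,-5,-1,0,40,40,-5,0,0,40,0,0,0,0,40]
}}

```text
clock: 33.42
tool_pos: [0.7042, -0.0936, 0.1169]
orientation: [96.2, 83.6, 4.4]
force: [0.7, -0.1, 1.0]
opening: 0.035
```

```bash
python3 -c "
from h import *
go([.7067,-.0945,.086],89.4)"
```

```text
t 33.42 tcp [ 0.7042 -0.0936  0.1169] down [ 0.111  0.009 -0.994] jaw -91.8 open 0.035 F [ 0.7 -0.1  1. ] j6 79.5 | shift [31.  -0.9  1.2] turn -1.2 n 1
```

Request:
{"name": "arm_command", "arguments": {
  "commands": [15,0,1,0,40,14,0,0,0,40,0,0,0,0,0,0,0,0,0,0,0,0,0,0,0]
}}

```text
clock: 34.05
tool_pos: [0.711, -0.0945, 0.0918]
orientation: [95.9, 83.2, 4.0]
force: [1.1, -2.1, -7.4]
opening: 0.0113
```

```bash
python3 d.py
```

```text
t 34.05 tcp [ 0.711  -0.0945  0.0918] down [ 0.118  0.008 -0.993] jaw -91.9 open 0.0113 F [ 1.1 -2.1 -7.4] j6 79.4 | shift [ -76.6 -709.7  -70.7] turn 0 n 12
0.19756067344392794 -65.21820694276838
10 deg shift in tool [  3.5  27.6 -20.1]
-10 deg shift in tool [ -4.  -32.5  10.3]
```

```bash
cat > plan.py <<'E'
from h import *
import sys
from scipy.spatial.transform import Rotation as r
step,n=float(sys.argv[1]),int(sys.argv[2]);H=np.array([.6282,.0849])
o=get_obs();R=toolR(o["orientation"]);p=o["tool_pos"]-.019*R[:,0];q=p[:2]-H
a=np.degrees(np.arctan2(q[1],q[0]));rad=float(sys.argv[3]) if len(sys.argv)>3 else np.linalg.norm(q)
print("r",np.linalg.norm(q),"door deg",a+162,"z",o["tool_pos"][2],"F",o["force"],o["opening"])
P=o["tool_pos"].copy();t=a
for i in range(n):
    t+=step;R2=R@r.from_rotvec([-np.radians(step),0,0]).as_matrix()
    g=np.array([H[0]+rad*np.cos(np.radians(t)),H[1]+rad*np.sin(np.radians(t)),p[2]]);N=g+.019*R2[:,0]
    print((R.T@(N-P)*1000).round(1),-step);P=N;R=R2
E
python3 plan.py -8 5 .195
```

```text
r 0.19677243068252495 door deg 96.16873518554372 z 0.09176703684986828 F [ 1.066913   -2.10167472 -7.38598065] 0.011322521445534322
[ -3.2 -25.8   8.6] 8.0
[ -3.2 -25.   10.2] 8.0
[ -3.2 -25.   10.2] 8.0
[ -3.2 -25.   10.1] 8.0
[ -3.1 -25.1  10.1] 8.0
```

Request:
{"name": "arm_command", "arguments": {
  "commands": [-3,-26,10,8,0,-3,-25,10,8,0,-3,-25,10,8,0,-3,-25,10,8,0]
}}

```text
clock: 34.55
tool_pos: [0.6037, -0.1088, 0.0916]
orientation: [128.3, 83.0, 3.5]
force: [1.6, 7.2, -1.8]
opening: 0.0122
```

```bash
python3 plan.py -8 5 .195
```

```text
r 0.19571339825877881 door deg 64.13529108757837 z 0.0915558225170228 F [ 1.6407644   7.19583226 -1.75051361] 0.012240193693000456
[ -3.2 -25.2   9.8] 8.0
[ -3.  -24.9  10.5] 8.0
[ -2.8 -25.   10.5] 8.0
[ -2.6 -25.   10.5] 8.0
[ -2.2 -25.   10.5] 8.0
```

Request:
{"name": "arm_command", "arguments": {
  "commands": [-3,-25,10,8,0,-3,-25,10,8,0,-3,-25,10,8,0,-2,-25,10,8,0]
}}

```text
clock: 35.05
tool_pos: [0.5025, -0.0634, 0.0915]
orientation: [160.8, 83.1, 3.0]
force: [4.3, 3.5, -2.3]
opening: 0.0128
```

```bash
python3 plan.py -8 5 .195
```

```text
r 0.1959720459784527 door deg 31.23622292674088 z 0.09147579476263268 F [ 4.28729873  3.53347406 -2.25387012] 0.01276021260237101
[ -2.1 -25.4   9.7] 8.0
[ -1.8 -25.   10.6] 8.0
[ -1.4 -25.   10.6] 8.0
[ -1.  -25.   10.6] 8.0
[ -0.6 -25.   10.6] 8.0
```

Request:
{"name": "arm_command", "arguments": {
  "commands": [-2,-25,10,8,0,-2,-25,10,8,0,-1,-25,10,8,0]
}}

```text
clock: 35.42
tool_pos: [0.4515, 0.0021, 0.0913]
orientation: [-175.1, 83.2, 2.3]
force: [3.4, 0.8, -4.1]
opening: 0.0124
```

```bash
python3 plan.py -3 3 .195
```

```text
r 0.1971783659315334 door deg 6.874177679995341 z 0.09133418070860294 F [ 3.40248028  0.84642522 -4.13087087] 0.012367313570242542
[ -0.2 -10.2   2.5] 3.0
[-0.4 -9.2  4.5] 3.0
[-0.3 -9.2  4.5] 3.0
```

Request:
{"name": "arm_command", "arguments": {
  "commands": [0,-10,4,3,0,0,-9,4,3,0,0,-3,1,1,0]
}}

```text
clock: 35.8
tool_pos: [0.4436, 0.023, 0.092]
orientation: [-170.6, 83.2, -0.4]
force: [30.4, -35.3, -19.3]
opening: 0.0125
```

```bash
python3 plan.py -1 2 .195
```

```text
r 0.19683617699599848 door deg 0.320104354485494 z 0.0919606682127089 F [ 30.43230626 -35.33668087 -19.32617854] 0.012540639226667379
[ 0.1 -3.9 -0. ] 1.0
[-0.1 -3.   1.6] 1.0
```

The door is against its stop. Release, rise, and look.

Request:
{"name": "arm_command", "arguments": {
  "commands": [0,0,0,0,0,0,0,0,0,40,0,0,0,0,40,0,0,0,0,40,-30,0,0,0,40]
}}

```text
clock: 36.42
tool_pos: [0.4397, 0.0219, 0.1218]
orientation: [-171.3, 83.2, -1.1]
force: [0.0, 0.2, 0.5]
opening: 0.0347
```

Request:
{"name": "arm_command", "arguments": {
  "commands": [-60,5,0,0,40,-60,20,0,0,0,0,30,0,0,0,0,30,0,0,0,0,30,0,0,0]
}}

```text
clock: 37.05
tool_pos: [0.407, -0.0914, 0.2469]
orientation: [-170.1, 82.7, 0.5]
force: [0.2, 0.8, 0.4]
opening: 0.0028
```

```bash
python3 -c "
from h import *
go([.568,.236,.24])
s=snapshot('top');f=s['frame'];cv2.imwrite('pics/t12.png',cv2.resize(f[175:315,140:300],None,fx=5,fy=5,interpolation=cv2.INTER_CUBIC)[:600])
H=cv2.cvtColor(f,cv2.COLOR_BGR2HSV)
blobs(s,(H[...,0]>45)&(H[...,0]<80)&(H[...,1]>120),.167)"
```

```text
t 37.05 tcp [ 0.407  -0.0914  0.2469] down [ 0.127  0.001 -0.992] jaw 170.5 open 0.0028 F [0.2 0.8 0.4] j6 -27.2 | shift [  27.6 -349.  -102.9] turn 0 n 7
[173.6 219.7] [ 18  16 210] [0.5687 0.2376 0.167 ]
```

View pics/t12.png

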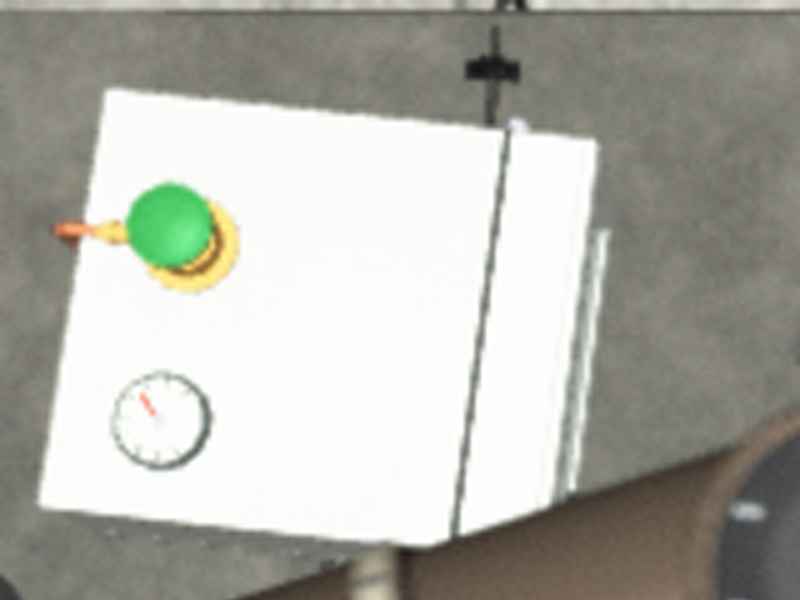

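The door is shut: the seam at (485,330) is an even line parallel to the cabinet face, and the green head is at (172,225) in the crop. Next, the plunger.

Request:
{"name": "arm_command", "arguments": {
  "commands": [1,-40,-12,0,0,2,-52,-15,0,0,2,-52,-15,0,0,2,-52,-15,0,0,2,-52,-15,0,0]
}}

```text
clock: 37.72
tool_pos: [0.5203, 0.1425, 0.255]
orientation: [-168.9, 82.5, 1.2]
force: [0.6, -0.8, 0.3]
opening: 0.0005
```

Request:
{"name": "arm_command", "arguments": {
  "commands": [2,-52,-16,0,0,2,-48,-15,0,0,0,0,0,0,0]
}}

```text
clock: 38.1
tool_pos: [0.57, 0.2429, 0.2568]
orientation: [-169.1, 82.5, 1.3]
force: [-0.4, -1.5, -0.2]
opening: 0.0005
```

```bash
python3 -c "
from h import *
go([.568,.237,.175])"
```

```text
t 38.1 tcp [0.57   0.2429 0.2568] down [ 0.13   0.003 -0.991] jaw 170.2 open 0.0005 F [-0.4 -1.5 -0.2] j6 -56.5 | shift [80.9  8.1 11.4] turn 0 n 2
```

Request:
{"name": "arm_command", "arguments": {
  "commands": [25,4,4,0,0,25,4,4,0,0,20,0,2,0,0,6,0,1,0,0,0,0,0,0,0]
}}

```text
clock: 38.72
tool_pos: [0.5667, 0.2364, 0.179]
orientation: [-168.7, 82.5, 1.6]
force: [0.8, 0.2, -0.3]
opening: 0.0006
```

```bash
python3 -c "
from h import *
go([.568,.237,.157])"
```

```text
t 38.73 tcp [0.5667 0.2364 0.179 ] down [ 0.131  0.004 -0.991] jaw 170.3 open 0.0006 F [ 0.8  0.2 -0.3] j6 -57.4 | shift [22.  -0.2  1.7] turn 0 n 1
```

Request:
{"name": "arm_command", "arguments": {
  "commands": [10,0,1,0,0,6,0,1,0,0]
}}

```text
clock: 38.98
tool_pos: [0.5679, 0.2373, 0.1647]
orientation: [-167.9, 82.3, 2.5]
force: [-2.7, -1.4, 5.3]
opening: 0.0006
```

Request:
{"name": "arm_command", "arguments": {
  "commands": [5,0,0,0,0,3,0,0,0,0]
}}

```text
clock: 39.22
tool_pos: [0.5682, 0.2372, 0.1576]
orientation: [-167.9, 82.3, 2.5]
force: [-5.9, 0.4, 9.6]
opening: 0.0007
```

Request:
{"name": "arm_command", "arguments": {
  "commands": [2,0,0,0,0,2,0,0,0,0]
}}

```text
clock: 39.48
tool_pos: [0.5683, 0.2372, 0.157]
orientation: [-167.8, 82.2, 2.6]
force: [-12.0, -1.5, 20.0]
opening: 0.0002
```

Request:
{"name": "arm_command", "arguments": {
  "commands": [2,0,0,0,0,2,0,0,0,0,2,0,0,0,0,2,0,0,0,0,2,0,0,0,0]
}}

```text
clock: 40.1
tool_pos: [0.5683, 0.2372, 0.1571]
orientation: [-167.0, 81.9, 3.5]
force: [-10.2, -1.4, 17.2]
opening: 0.0005
```

Request:
{"name": "arm_command", "arguments": {
  "commands": [2,0,0,0,0,2,0,0,0,0,2,0,0,0,0,2,0,0,0,0,2,0,0,0,0]
}}

```text
clock: 40.72
tool_pos: [0.5683, 0.2373, 0.1571]
orientation: [-166.3, 81.7, 4.3]
force: [-10.6, -1.3, 17.1]
opening: 0.0003
```

Request:
{"name": "arm_command", "arguments": {
  "commands": [2,0,0,0,0,2,0,0,0,0,2,0,0,0,0,2,0,0,0,0,2,0,0,0,0]
}}

```text
clock: 41.35
tool_pos: [0.5683, 0.2373, 0.1571]
orientation: [-165.6, 81.4, 5.1]
force: [-10.7, -2.2, 16.4]
opening: 0.0003
```

Request:
{"name": "arm_command", "arguments": {
  "commands": [2,0,0,0,0,2,0,0,0,0,2,0,0,0,0,2,0,0,0,0,2,0,0,0,0]
}}

```text
clock: 41.98
tool_pos: [0.5683, 0.2373, 0.1572]
orientation: [-164.9, 81.1, 5.8]
force: [-10.7, -1.4, 16.8]
opening: 0.0006
```

Request:
{"name": "arm_command", "arguments": {
  "commands": [2,0,0,0,0,2,0,0,0,0,2,0,0,0,0,2,0,0,0,0,2,0,0,0,0]
}}

```text
clock: 42.6
tool_pos: [0.5683, 0.2373, 0.1572]
orientation: [-164.3, 80.8, 6.5]
force: [-11.4, -1.0, 17.2]
opening: 0.0004
```

Request:
{"name": "arm_command", "arguments": {
  "commands": [2,0,0,0,0,2,0,0,0,0,2,0,0,0,0,2,0,0,0,0,2,0,0,0,0]
}}

```text
clock: 43.22
tool_pos: [0.5683, 0.2373, 0.1572]
orientation: [-163.7, 80.5, 7.2]
force: [-11.8, -1.9, 17.9]
opening: 0.0003
```

Request:
{"name": "arm_command", "arguments": {
  "commands": [2,0,0,0,0,2,0,0,0,0,2,0,0,0,0,2,0,0,0,0,2,0,0,0,0]
}}

```text
clock: 43.85
tool_pos: [0.5683, 0.2373, 0.1573]
orientation: [-163.2, 80.2, 7.8]
force: [-11.2, -1.6, 18.1]
opening: 0.0006
```

Request:
{"name": "arm_command", "arguments": {
  "commands": [2,0,0,0,0,2,0,0,0,0,2,0,0,0,0,2,0,0,0,0,2,0,0,0,0]
}}

```text
clock: 44.48
tool_pos: [0.5683, 0.2373, 0.1573]
orientation: [-162.7, 79.9, 8.4]
force: [-10.8, -1.9, 18.5]
opening: 0.0005
```

Request:
{"name": "arm_command", "arguments": {
  "commands": [2,0,0,0,0,2,0,0,0,0,2,0,0,0,0,2,0,0,0,0,2,0,0,0,0]
}}

```text
clock: 45.1
tool_pos: [0.5683, 0.2373, 0.1574]
orientation: [-162.2, 79.6, 9.0]
force: [-11.8, -2.2, 17.6]
opening: 0.0001
```

Request:
{"name": "arm_command", "arguments": {
  "commands": [2,0,0,0,0,2,0,0,0,0,2,0,0,0,0,2,0,0,0,0,2,0,0,0,0]
}}

```text
clock: 45.72
tool_pos: [0.5683, 0.2373, 0.1574]
orientation: [-161.7, 79.3, 9.5]
force: [-11.7, -1.3, 17.3]
opening: 0.0005
```

Request:
{"name": "arm_command", "arguments": {
  "commands": [2,0,0,0,0,2,0,0,0,0]
}}

```text
clock: 45.98
tool_pos: [0.5683, 0.2374, 0.1574]
orientation: [-161.5, 79.2, 9.8]
force: [-12.2, -0.8, 17.6]
opening: 0.0005
```

Request:
{"name": "arm_command", "arguments": {
  "commands": [-10,0,0,0,0,-20,0,0,0,0,-40,0,0,0,0,-40,0,0,0,0,0,0,0,0,0]
}}

```text
clock: 46.6
tool_pos: [0.5482, 0.2345, 0.2704]
orientation: [-161.0, 79.0, 10.4]
force: [0.4, -0.3, -1.1]
opening: 0.0006
```

```bash
python3 -c "
from h import *
go([.568,.237,.25])
for n in('scene','top'):
    s=snapshot(n);f=s['frame'];cv2.imwrite(f'pics/end_{n}.png',f)
    h=cv2.cvtColor(f,cv2.COLOR_BGR2HSV);print(n);blobs(s,(h[...,0]>45)&(h[...,0]<80)&(h[...,1]>120),.167)
a=cv2.imread('pics/s2.png').astype(int);b=cv2.imread('pics/scene0.png')
h=cv2.cvtColor(cv2.imread('pics/end_scene.png'),cv2.COLOR_BGR2HSV);h0=cv2.cvtColor(b,cv2.COLOR_BGR2HSV)
for hh in(h0,h):
    m=((((hh[...,0]<15)|(hh[...,0]>172))&(hh[...,1]>170)&(hh[...,2]>120))|((hh[...,0]>12)&(hh[...,0]<35)&(hh[...,1]>12)&(hh[...,1]<110)&(hh[...,2]>170))).astype(np.uint8)
    m[:180]=0;m[300:]=0;m[:,:270]=0;m[:,415:]=0
    n,l,st,c=cv2.connectedComponentsWithStats(m);print([(c[i].round(0).tolist(),int(st[i,4])) for i in range(1,n) if st[i,4]>60])
"
```

```text
t 46.6 tcp [0.5482 0.2345 0.2704] down [ 0.188  0.034 -0.982] jaw 171.0 open 0.0006 F [ 0.4 -0.3 -1.1] j6 -58.2 | shift [ 23.8  -4.1 -15.2] turn 0 n 1
scene
[174.4 295.9] [ 22  17 282] [0.5666 0.2445 0.167 ]
top
[176.8 220.3] [ 12  15 109] [0.5673 0.23   0.167 ]
[([301.0, 184.0], 191), ([283.0, 197.0], 179), ([354.0, 207.0], 162), ([392.0, 220.0], 180), ([285.0, 227.0], 174), ([332.0, 231.0], 280), ([367.0, 233.0], 282), ([351.0, 286.0], 356)]
[([285.0, 193.0], 769), ([285.0, 227.0], 159), ([332.0, 232.0], 316), ([367.0, 234.0], 322)]
```

```bash
python3 -c "
import cv2,numpy as np
for n,a in(('scene','scene0'),('top','top0')):
    A=cv2.imread(f'pics/{a}.png');B=cv2.imread(f'pics/end_{n}.png')
    for I in(A,B):
        h=cv2.cvtColor(I,cv2.COLOR_BGR2HSV);m=(h[...,0]>45)&(h[...,0]<80)&(h[...,1]>120);ys,xs=np.nonzero(m[:315] if n=='scene' else m);print(n,'green',xs.mean().round(1),ys.mean().round(1),len(xs))
    R={'scene':{'timer':(330,265,375,305),'bottle':(290,170,318,212)},'top':{'timer':(300,280,340,320),'bottle':(385,165,415,195),'tape':(390,312,428,350),'bench dishes':(408,220,442,292)}}[n]
    for k,(x0,y0,x1,y1) in R.items(): print(n,k,'mean diff',np.abs(A[y0:y1,x0:x1].astype(int)-B[y0:y1,x0:x1]).mean().round(1))
"
```

```text
scene green 174.4 295.9 282
scene green 174.4 295.9 282
scene timer mean diff 11.7
scene bottle mean diff 13.6
top green 173.7 221.1 214
top green 176.8 220.3 109
top timer mean diff 1.6
top bottle mean diff 1.9
top tape mean diff 1.8
top bench dishes mean diff 40.8
```

```bash
python3 -c "
from plant import *
print(close_job())"
```

```text
the job is handed in; nothing more can be done
None
```

The job is done and handed in at about 47 s. I opened the door, drew out the tray, laid both petri dishes (only two were present) flat and side by side, slid the tray home and shut the door. I then held the purge plunger at its stop for about 6.5 s and let it come back up.

**Last checks:**
- **Tray:** it was home against its stop, at the same y as before I drew it out, with 32 N of reaction.
- **Door:** the seam was even and parallel to the cabinet face in the top view. The door read about 0.3° at its stop before I let go.
- **Plunger:** it held at z = 0.157 m with 17–20 N, and afterwards the green head was back at exactly its starting pixels in the scene view.
- **Things to leave alone:** the timer, bottle and tape match their starting pictures in the top view. The red and orange look-alikes did not move.

**What went wrong or was not checked:**
- The first try at gripping dish 1 failed: after a fast descent the fingers ended above it. The second, slower try worked.
- The tool's tilt grew to about 11° by the end, with no visible effect on the result.
- The timer and bottle patches in the scene view differed from the start (mean differences 11.7 and 13.6), probably because the arm was in view or shading them. I relied on the top view for those.
- I could not view the final picture because the viewing limit was reached, so the final checks are numeric only.
- The dishes were last seen on the drawn-out tray, not after it was shut in the cabinet.

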